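# Clamp bonded mounts in the bench screw press

## Task

The freshly bonded rubber-metal mounts lying about the bench have to be clamped while they cure. Draw the press tray fully out with the orange pull hook in its finger hole, stand every mount that is there upright in the tray, side by side, and push the tray fully home; then fit the loose crank on the square shaft end on top of the press and wind it clockwise, as seen from above, until the screw comes up against its stop and the spring-loaded platen presses on the mounts. Finish with the crank taken off and standing upright on its green rubber mat, and the hook hanging in its wooden holder again.

Things in the scene. Friction and masses are not known exactly. Their poses are not given: they have to be found in the camera images.
- press: Blue bench screw press, fixed, 200 mm wide (y), 124 mm deep (x). Origin on the bench under the screw axis; its front, where the tray comes out, faces its -x; z up. Crossbeam 44 mm front to back, 110 to 134 mm above the bench, on a column 85 mm to either side of the axis; platen and carriage below it.
- shaft_seat (a point): On the press's screw axis, at the collar on its crossbeam, 140 mm above the bench. From it rises the steel square shaft end: 16 mm square, 20 mm tall, then a 12 mm square, 4 mm tall lead (top at 164 mm). z up the axis; x and y square to the shaft's flats, turning with the screw. The shaft does not rise or sink as it turns.
- screw (a joint): Angle of the press screw in rad, 0 fully raised, growing clockwise seen from above, up to a hard stop at 25.13 (4 turns). Starts anywhere from 0 to 6. Lowers the platen 8 mm a turn; turning takes about 0.08 N m; it stays where it is left.
- platen (a joint): How far the spring-loaded platen is pushed up against its springs, in m: 0 hanging free, about 0.005 with the screw at its stop and mounts under the platen; 2 N per mm. The platen is a steel plate 76 mm by 124 mm above the closed tray.
- tray (a joint): How far the tray is drawn out of the press towards its front, in m: 0 fully home, 0.135 fully out (hard stops). It slides with about 2 N of friction and stays where it is left.
- tray_floor (a point): Centre of the tray's flat inner floor, 16 mm above the bench. x points from the tray's front to its rear (it is drawn out along -x, goes home along +x), y to its left, z up. With the tray home it lies under the screw axis. Inside 90 mm (x) by 132 mm (y); side and rear walls rise 10 mm above the floor, the yellow front wall 34 mm (to 50 mm above the bench).
- tray_hole (a point): Centre of the finger hole in the horizontal lip in front of the tray, at the lip's upper face, 32 mm above the bench. Moves with the tray; axes as tray_floor, from which it lies 67 mm to -x. The hole is 28 mm (x) by 30 mm (y); the lip is 4 mm thick and 50 mm wide, its front bar is 6 mm wide; there is free space below down to the bench.
- tray_front (a point): Middle of the outer face of the tray's yellow front wall (140 mm wide), 42 mm above the bench, 10 mm above the lip: a place to push the tray home. Axes as tray_floor. The wall is 4 mm thick and can be pushed between the lip (32 mm) and its top (50 mm above the bench).
- hook_grip (a point): Pull hook, 120 g, upright: centre of its round orange handle, diameter 22 mm, 50 to 105 mm above the hook's lowest point (this point at 78 mm). Below it a collar, diameter 36 mm, at 45 to 50 mm, then a shank of diameter 8 mm. z up. At the bottom the shank bends to -x into a toe, diameter 8 mm, that ends 13 mm from the shank's axis.
- hook_tip (a point): Point on the hook's shank axis, 4 mm above its lowest point, 74 mm below hook_grip; axes as hook_grip, the toe points to -x.
- holder_mouth (a point): Centre of the mouth of the slot in the fixed wooden holder block (64 mm in x, 46 mm in y, 48 mm tall), at its upper face, 48 mm above the bench. The slot goes through, 26 mm in x by 20 mm in y. The hook hangs in it by its collar, toe to the holder's -x, shank axis 4.5 mm to +x of this point, its lowest point 45 mm below the mouth.
- crank_socket (a point): Loose crank (410 g): centre of its hub's underside, on the hub axis; z up, x along the arm to the handle. Hub 34 mm square, 22 mm tall, with a 19 mm square socket open below, 22 mm deep, flats along x and y. On it a round boss, diameter 28 mm, from 22 to 52 mm. Arm along x, 16 mm wide, 22 to 32 mm up. Stands by itself.
- crank_boss (a point): Centre of the crank's upper boss to grasp, on the hub's axis, 40 mm above the underside; axes as crank_socket.
- crank_handle (a point): Centre of the crank's red upright handle, which spins freely on its pin: diameter 20 mm, from 33 to 70 mm above the hub's underside (this point at 55 mm), 55 mm from the hub's axis along x; axes as crank_socket.
- mat: Green rubber mat on the bench, 120 mm square, 4 mm thick, fixed; origin at the centre of its underside, axes along its edges. The crank stands on it at the start.
- mount_1_mid (a point): Bonded rubber-metal mount: upright black rubber cylinder between two steel discs, diameter 34 mm, height 26 mm, 70 g. Point at its centre, 13 mm above its underside; z up along its axis. Absent in some starts.
- mount_2_mid (a point): Bonded rubber-metal mount: upright black rubber cylinder between two steel discs, diameter 34 mm, height 26 mm, 70 g. Point at its centre, 13 mm above its underside; z up along its axis. Absent in some starts.
- mount_3_mid (a point): Bonded rubber-metal mount: upright black rubber cylinder between two steel discs, diameter 34 mm, height 26 mm, 70 g. Point at its centre, 13 mm above its underside; z up along its axis. Absent in some starts.
Mind the look-alikes: they are no part of the job. Leave any yellow look-alike of the part that bears mount_3_mid alone.

How it is judged:
By the outcome, as a careful person would: the job done as asked, in the order asked, and still so for the second after the job is handed in, with the robot touching nothing.
Of mount_1, mount_2, mount_3 only 2 to 3 are there at a start; the rules pass over those that are not, and their reading is None.
At some moment in a run one of mount_1, mount_2, mount_3 may be knocked a few centimetres aside while the robot is not near it.
It also fails if it takes over 210 s, if anything falls off the work surface, if the arm or the gripper's body presses on something with over 40 N, if the wrist force passes 120 N, or if a joint passes its speed limit or range.

## Robot

A 7-joint arm with a two-finger parallel gripper is mounted at the origin on a cart in front of the work surface, level with it; the furniture and walls round the work are solid. World frame = base frame: x ahead of the robot, y to its left, z up, the work surface at z = 0. Lengths are in m, angles in rad, forces in N, time in s.
With the tool pointing down it reaches from about 0.425 to 0.875 m from the base axis. Payload 4.7 kg.
Tool frame: the origin (TCP) lies at the very end of the fingers, on their centre line; the grasp point (between the pads) lies 19 mm behind it; z points along the fingers, y is the line along which they close (so a half turn about z gives the same grasp; the last joint's range is limited). The gripper opens to 87 mm and grips with 3 to 60 N. Pads are 19 mm wide; open, the fingers measure 117 mm over their backs; the gripper's body (75 mm by 190 mm) begins 51 mm behind the grasp point.
Start: joints at [0.014, 0.321, -0.07, 1.45, 0.023, 1.371, -0.057], TCP at [0.65, -0, 0.223] pointing down, gripper open.
Joint ranges: [-2.86, 2.86], [-0.3, 2.09], [-1.38, 1.24], [0.06, 2.45], [-1.56, 4.7], [0.09, 2.05], [-2.69, 2.69]. Speed limits (rad/s): [2.57, 2.57, 3.14, 3.14, 3.14, 3.14, 3.14].

## Interface

Orientations are given as a rotation vector (axis times angle).
In Python, from bench import ctrl, vision gives the robot as it stands.
- The arm moves only by the tool jog_arm, never from a script. Its argument "increments" is a list of rows, each an object of numbers: "tx", "ty", "tz": the shift along the tool's x, y, z in mm; "wx", "wy", "wz": the turn, a rotation vector about the tool's x, y, z in rad; "gripper": the opening, from 0 (shut) to 1 (fully open). In form: [{"tx": .., "ty": .., "tz": .., "wx": .., "wy": .., "wz": .., "gripper": ..}, ...]. A call has exactly 5 rows; each row is the pose to reach, as a shift and turn from the pose commanded when the call began, along the tool's axes at that moment; what a row does not reach only later rows make up. A row lasts 1/12 s, in which the tool goes at most 41.7 mm and 7.16 degrees, less where a joint would pass 70% of its speed; a pose out of reach is approached as far as the arm can. A call with a gripper value outside its range is refused whole. The fingers move at their own pace and stop on an object; "grip_force" is the grip in N (left out, the last holds). Time passes only in rows, so rows that repeat a pose let the fingers close, or fill a call up. It gives the time, the measured TCP pose, the force, the opening and the grip force at its end, in the units of the state.
- ctrl.get_state(): the state, without advancing time (a new reading comes with each control period).
- vision.get_image(name): name is "scene" or "side" or "wrist"; returns a dict with "color" (400x640x3 uint8, blue, green, red), "fx", "fy", "cx", "cy" (pixels), "k1" (the pictures are not rectified: a ray, as slopes to the right and down, at radius r is drawn at 1 + k1 r^2 times it, then the intrinsics apply), "extrinsics" (4x4, takes a point from world to camera coordinates). Camera axes: x right, y down, z forward; pixel columns grow to the right and rows downward; lengths in m; the calibration is good to about 2 mm. A picture is of the moment at which its call begins. There is no depth.
- ctrl.close_job(): hands the job in; it is judged then, once.
Trained networks look in the newest picture that a camera, given by its name, has taken for a name from the list of things; names that differ only in an ending like _2 or _b are one class to them, and where a whole thing is asked for, a point or a joint stands for the part that bears it (a point fixed in the world has none). Each returns a list of dicts, best first, with "conf" (0 to 1); they miss things now and then, are a little off and sometimes report something else, mostly with a low value. They report only what shows in the picture. A call takes as long as a camera call. They do not tell look-alikes from the thing itself.
- vision.spot_in(camera, thing): "bbox" ([left, top, right, bottom] in pixels, round what is visible of it).
The state is a dict: "time": time; "joint_positions": joint angles; "qd": joint speeds; "joint_torque": joint torques, N m; "position": TCP position; "tool_rot": TCP orientation; "ft_force": force on the tool from outside, world axes, zero at the start; "torque": the same for the moment, N m; "grip_width": opening from 0.0 (shut) to 1.0 (fully open); "grip_force": force on a finger pad.
Only numpy, scipy, OpenCV 4.12 (cv2) and the standard library are available. Lean on these libraries where they do the work, as an engineer would, in place of code of your own. Each camera call takes 0.05 s, during which the arm holds its last target. There are 200 camera calls.

## Working session

There is one attempt and no reset: what is moved stays moved. The work goes in short steps, Python scripts to look and compute and a tool call to move; the robot and the scene stay as the last step left them, time stands still between calls to the robot, and variables do not carry over. Pictures are saved under pics/ and viewed, at most 14 in all, crops included, and the job is handed in when it is done.

Besides the shell and the picture viewer there is one more tool, called after ">>>" as a command line: name --argument value ..., lists and objects as JSON in quotes. jog_arm: Moves the arm, as the interface text tells. Its arguments: {"type":"object","properties":{"increments":{"type":"array"},"grip_force":{"type":"number"}},"required":["increments"]}

```bash
ls; mkdir -p pics
python3 - <<'E'
from bench import ctrl, vision
import cv2,numpy as np
for n in ["scene","side"]:
    im=vision.get_image(n); cv2.imwrite(f"pics/{n}0.png",im["color"])
    print(n,im["fx"],im["fy"],im["cx"],im["cy"],im["k1"]); print(np.round(im["extrinsics"],4).tolist())
    for t in ["press","hook_grip","crank_socket","mat","mount_1_mid","holder_mouth","tray_front","tray_hole","crank_handle"]:
        print(t,[(np.round(d["bbox"]).astype(int).tolist(),round(d["conf"],2)) for d in vision.spot_in(n,t)][:5])
s=ctrl.get_state();print(s)
E
```

```text
pics
scene 429.4778138455838 429.4778138455838 326.04852944514283 200.98785311393118 -0.08746480141040824
[[-0.6391, -0.7691, -0.0095, 0.4595], [-0.3692, 0.3176, -0.8734, 0.285], [0.6747, -0.5547, -0.4869, 0.5802], [0.0, 0.0, 0.0, 1.0]]
press [([196, 212, 320, 338], 0.91)]
hook_grip [([394, 253, 413, 276], 0.71), ([384, 191, 399, 224], 0.53)]
crank_socket [([314, 181, 348, 219], 0.87)]
mat [([310, 202, 377, 231], 0.8), ([314, 179, 347, 221], 0.59)]
mount_1_mid [([391, 252, 411, 277], 0.83)]
holder_mouth [([372, 206, 411, 244], 0.67), ([308, 203, 374, 233], 0.37)]
tray_front [([220, 264, 302, 320], 0.77)]
tray_hole [([222, 264, 307, 320], 0.55)]
crank_handle [([315, 180, 348, 221], 0.66), ([225, 249, 294, 290], 0.57)]
side 406.5722972001887 406.5722972001887 317.3113543761985 195.50829205734718 -0.05627313591275379
[[-0.2682, -0.9631, 0.023, 0.2737], [-0.6261, 0.1561, -0.7639, 0.4387], [0.7321, -0.2193, -0.6449, 0.5925], [0.0, 0.0, 0.0, 1.0]]
press [([192, 193, 300, 283], 0.78)]
hook_grip [([384, 199, 395, 225], 0.78)]
crank_socket [([337, 171, 358, 210], 0.7)]
mat [([326, 185, 382, 2
[... 301 characters left out ...]
joint_positions': array([ 0.01407853,  0.32098396, -0.07006219,  1.45050838,  0.02260146,
        1.37079761, -0.05689127]), 'qd': array([-0.00216731,  0.00121148, -0.00082068, -0.00018839, -0.00011929,
        0.00036876, -0.00076001]), 'joint_torque': array([ 1.84640407e-04, -4.91119409e+01, -4.02849577e-01, -3.12780154e+01,
       -6.37141010e-02,  3.37723782e-02,  2.55275310e-06]), 'position': array([ 6.50017701e-01, -3.53205931e-05,  2.22592445e-01]), 'tool_rot': array([2.22135207e+00, 2.22138276e+00, 3.59999536e-05]), 'ft_force': array([-0.44487533,  0.83170188,  0.25075009]), 'torque': array([-0.04949006, -0.00806721,  0.01423657]), 'grip_force': 0.0, 'grip_width': 0.9984954386371101}
```

View images.

Run:
```python
import cv2
a=cv2.imread("pics/scene0.png")[150:350,180:440];b=cv2.imread("pics/side0.png")[150:350,180:440]
cv2.imwrite("pics/both.png",cv2.resize(cv2.vconcat([a[:],b[:]])[:, :],None,fx=1.5,fy=1.5,interpolation=2))
cv2.imwrite("pics/a.png",cv2.resize(a,(780,600),interpolation=2));cv2.imwrite("pics/b.png",cv2.resize(b,(780,600),interpolation=2))
```

```text
(no output)
```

View pics/scene0.png

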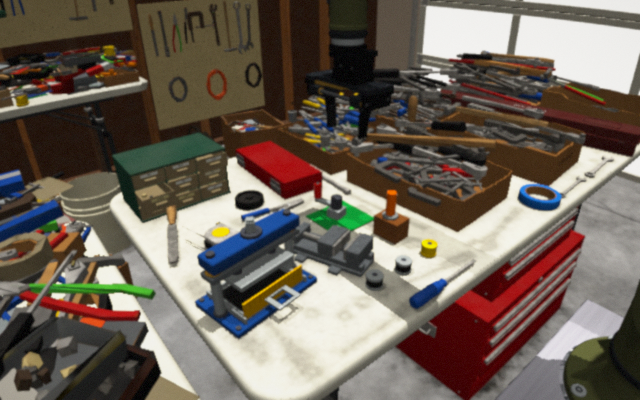

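View pics/b.png

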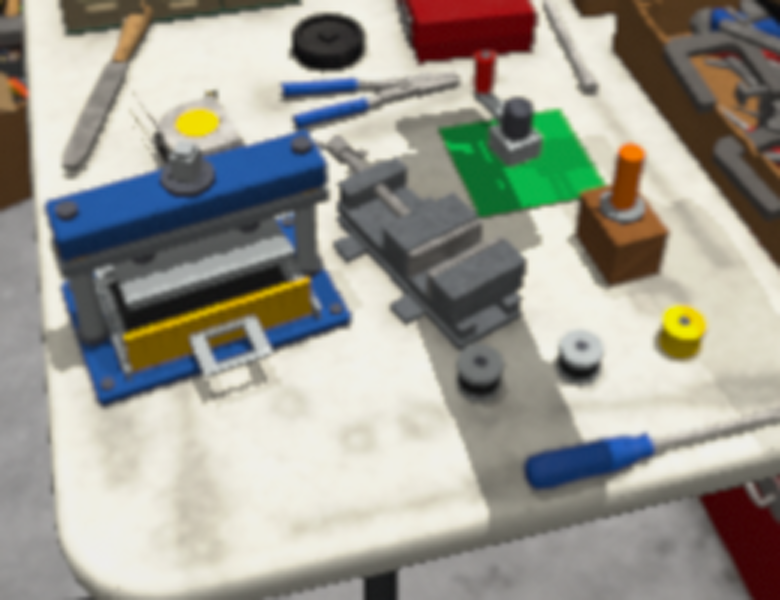

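The side picture (crop, 3x) shows the press at (190,250) with its tray lip at (230,345). Two steel/black mounts are at (480,370) and (580,352), and the crank is on the green mat at (515,135). The orange hook is in its wooden holder at (628,180).

Candidates for a mount are (480,370), (580,352), the yellow look-alike at (682,330) and the black tape roll at (330,42). I choose the first two. A third mount might be hidden, so I'll check from the wrist camera.

```bash
cat > h.py <<'E'
from bench import ctrl, vision
import cv2,numpy as np
from scipy.spatial.transform import Rotation as R
from scipy.optimize import least_squares
import json,os
def cam(n,save=None):
    im=vision.get_image(n)
    if save: cv2.imwrite(f"pics/{save}.png",im["color"])
    return im
def proj(im,P):
    P=np.atleast_2d(P);E=im["extrinsics"];q=P@E[:3,:3].T+E[:3,3]
    s=q[:,:2]/q[:,2:];s=s*(1+im["k1"]*(s**2).sum(1,keepdims=True))
    return s*[im["fx"],im["fy"]]+[im["cx"],im["cy"]]
def ray(im,uv):
    d=(np.array(uv,float)-[im["cx"],im["cy"]])/[im["fx"],im["fy"]];s=d.copy()
    for _ in range(20): s=d/(1+im["k1"]*(s@s))
    E=im["extrinsics"];r=E[:3,:3].T@np.r_[s,1];c=-E[:3,:3].T@E[:3,3];return c,r
def atz(im,uv,z):
    c,r=ray(im,uv);return c+r*(z-c[2])/r[2]
def tri(obs):
    f=lambda X:np.concatenate([(proj(i,X)[0]-uv) for i,uv in obs])
    o=least_squares(f,[.6,0,.05]);return o.x,np.abs(o.fun).max()
def st():
    s=ctrl.get_state();Rm=R.from_rotvec(s["tool_rot"]).as_matrix();return s,s["position"],Rm
def togo(p,yaw=None):
    "tool increment (mm) to bring TCP to world p; wz to bring finger-closing line (tool y) to world yaw"
    s,p0,Rm=st();print("t",round(s["time"],2),"tool xyz mm",np.round(Rm.T@(np.array(p)-p0)*1000,1))
    print(" Rm",np.round(Rm,3).tolist())
E
python3 - <<'E'
from h import *
A=cam("scene");B=cam("side")
f=lambda u,v:(180+u/3,150+v/3)
for n,uv,z in [("m1",f(480,360),.026),("m2",f(580,343),.026),("yel",f(684,320),.026),("lip front",f(237,370),.032),("press axis",f(183,145),.164),
 ("beam r",f(67,210),.134),("beam l",f(300,145),.134),("crank boss top",f(517,104),.056),("crankhandle",f(485,55),.074),("mat a",f(440,128),.004),("mat b",f(560,110),.004),("mat c",f(606,190),.004),("mat d",f(480,216),.004),
 ("hook top",f(630,150),.108),("holder near corner",f(610,235),.048),("holder r",f(665,222),.048),("holder l",f(580,195),.048),("wallL",f(125,340),.05),("wallR",f(308,285),.05)]:
    print(n,np.round(atz(B,uv,z),3))
E
```

```text
m1 [0.441 0.111 0.026]
m2 [0.437 0.036 0.026]
yel [ 0.438 -0.048  0.026]
lip front [0.47  0.282 0.032]
press axis [0.565 0.294 0.164]
beam r [0.551 0.378 0.134]
beam l [0.58  0.21  0.134]
crank boss top [0.678 0.003 0.056]
crankhandle [0.729 0.016 0.074]
mat a [0.722 0.057 0.004]
mat b [ 0.72  -0.059  0.004]
mat c [ 0.608 -0.058  0.004]
mat d [0.604 0.057 0.004]
hook top [ 0.543 -0.037  0.108]
holder near corner [ 0.516 -0.018  0.048]
holder r [ 0.519 -0.066  0.048]
holder l [ 0.564 -0.012  0.048]
wallL [0.501 0.354 0.05 ]
wallR [0.521 0.22  0.05 ]
```

Run:
```python
from h import *
w=cam("wrist","w0");E=w["extrinsics"]
print(w["fx"],w["fy"],w["cx"],w["cy"],w["k1"]);print("campos",-E[:3,:3].T@E[:3,3],E[:3,:3])
for z in(0,.1):print([np.round(atz(w,uv,z),3)[:2].tolist() for uv in[(0,0),(639,0),(639,399),(0,399)]])
```

```text
348.8681798355815 348.8681798355815 323.80042382547157 198.58726529662138 -0.03461404614561986
campos [0.64955945 0.0768773  0.38652362] [[ 9.99997919e-01 -7.16743003e-04 -1.90999167e-03]
 [-1.60647600e-04 -9.61008462e-01  2.76518916e-01]
 [-2.03371115e-03 -2.76518033e-01 -9.61006577e-01]]
[[0.315, 0.179], [0.973, 0.178], [1.107, -0.338], [0.175, -0.34]]
[[0.401, 0.153], [0.889, 0.152], [0.988, -0.23], [0.297, -0.232]]
```

View pics/w0.png

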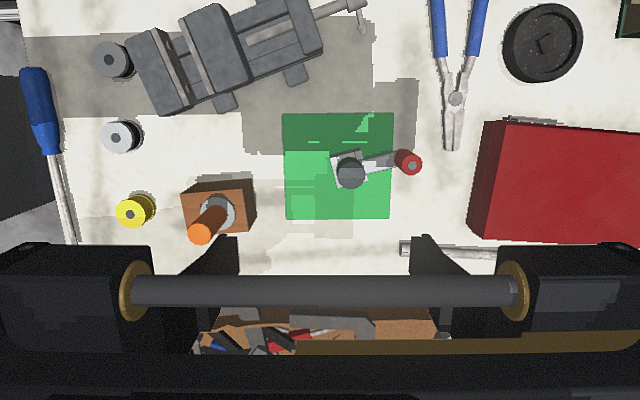

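The wrist view has +x to the right and -y down. It shows mounts at (115,58) and (121,136), the yellow look-alike at (135,211), the hook at (205,225), and the crank boss at (350,172) with its handle at (408,162). No third mount is visible here. Next is the close crop of the choice.

Run:
```python
import cv2
a=cv2.imread("pics/w0.png")
L=cv2.resize(a[30:255,90:270],None,fx=2.6,fy=2.6,interpolation=2)[:585]
Rr=cv2.resize(a[130:230,320:430],None,fx=2.9,fy=2.9,interpolation=2)
c=cv2.copyMakeBorder(Rr,0,585-Rr.shape[0],0,0,cv2.BORDER_CONSTANT);cv2.imwrite("pics/c0.png",cv2.hconcat([L,c]));print(L.shape,c.shape)
```

```text
(585, 468, 3) (585, 319, 3)
```

View pics/c0.png

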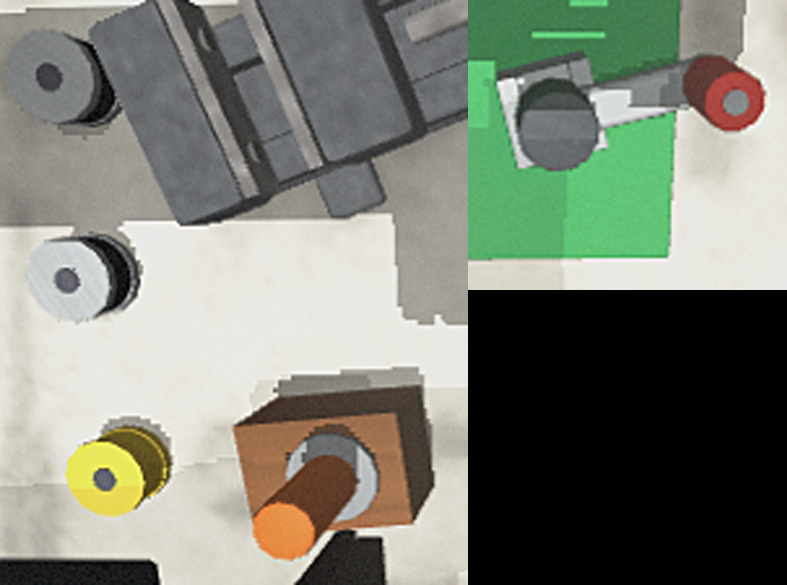

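Run:
```python
from h import *
w=cam("wrist")
l=lambda x,y:(90+x/2.6,30+y/2.6); r=lambda x,y:(320+(x-468)/2.9,130+y/2.9)
p={}
for n,uv,z in [("m1",l(48,76),.026),("m2",l(67,280),.026),("yel",l(105,478),.026),("hooktop",l(284,530),.108),("collar",l(332,476),.053),("h1",l(235,427),.048),("h2",l(397,412),.048),("h3",l(413,522),.048),("boss",r(559,128),.056),("handle",r(736,102),.074),("matc",r(668,256),.004)]:
    p[n]=atz(w,uv,z);print(n,np.round(p[n][:2]*1000,1))
d=p["h2"]-p["h1"];print("holder yaw",np.degrees(np.arctan2(d[1],d[0])),"len",np.linalg.norm(d)*1e3,np.linalg.norm(p["h3"]-p["h2"])*1e3,"centre",(p["h1"]+p["h3"])/2)
d=p["handle"]-p["boss"];print("crank yaw",np.degrees(np.arctan2(d[1],d[0])),np.linalg.norm(d[:2]))
```

```text
m1 [437.3 115.7]
m2 [432.8  39. ]
yel [435.5 -44.3]
hooktop [541.8 -34.8]
collar [541.6 -34.3]
h1 [503.6 -15.9]
h2 [567.4  -9.9]
h3 [570.9 -55.3]
boss [675.5   6.4]
handle [729.5  18.5]
matc [724.4 -57. ]
holder yaw 5.343575480893941 len 64.14069649936317 45.524947241149746 centre [ 0.53723172 -0.03562271  0.048     ]
crank yaw 12.730824841241931 0.05529341001888642
```

>>> jog_arm --increments '[{"tx":-10,"ty":-30,"wz":-0.12},{"tx":-20,"ty":-60,"wz":-0.24},{"tx":-30,"ty":-90,"wz":-0.36},{"tx":-34.5,"ty":-108,"wz":-0.48},{"tx":-34.5,"ty":-108,"wz":-0.6}]'

```text
validation failed for argument at $.in...
```

>>> jog_arm --increments '[{"wz":-0.12},{"wz":-0.24},{"wz":-0.36},{"wz":-0.48},{"wz":-0.6}]'

```text
validation failed for argument at $.in...
```

>>> jog_arm --increments '[{"wz":-0.12},{"wz":-0.24},{"wz":-0.36},{"wz":-0.463},{"wz":-0.463}]'

```text
validation failed for argument at $.in...
```

Run:
```python
from h import *
s,p,Rm=st();print(p,np.degrees(np.arctan2(Rm[1,0],Rm[0,0])),s["joint_positions"])
togo([.5417,-.0345,.062])
```

```text
[ 6.50032598e-01 -6.17423366e-06  2.22599706e-01] 90.00323237059494 [ 0.01409587  0.32099001 -0.07011871  1.45048699  0.02258917  1.37078109
 -0.05688204]
t 1.2 tool xyz mm [ -34.5 -108.4  160.6]
 Rm [[-0.0, 1.0, 0.0], [1.0, 0.0, -0.0], [-0.0, 0.0, -1.0]]
```

>>> jog_arm --increments '[{"tx":-10,"ty":-30,"tz":0,"wx":0,"wy":0,"wz":-0.12,"gripper":1},{"tx":-20,"ty":-60,"tz":0,"wx":0,"wy":0,"wz":-0.24,"gripper":1},{"tx":-30,"ty":-90,"tz":0,"wx":0,"wy":0,"wz":-0.36,"gripper":1},{"tx":-34.5,"ty":-108,"tz":0,"wx":0,"wy":0,"wz":-0.48,"gripper":1},{"tx":-34.5,"ty":-108,"tz":0,"wx":0,"wy":0,"wz":-0.6,"gripper":1}]'

```text
time: 1.62
position: [0.5389, -0.0365, 0.2231]
tool_rot: [-1.461, -2.781, 0.003]
ft_force: [-0.1, 0.2, 0.5]
grip_width: 1.001
grip_force: 0.0
```

>>> jog_arm --increments '[{"tx":0,"ty":0,"tz":0,"wx":0,"wy":0,"wz":-0.12,"gripper":1},{"tx":0,"ty":0,"tz":0,"wx":0,"wy":0,"wz":-0.24,"gripper":1},{"tx":0,"ty":0,"tz":0,"wx":0,"wy":0,"wz":-0.36,"gripper":1},{"tx":0,"ty":0,"tz":0,"wx":0,"wy":0,"wz":-0.48,"gripper":1},{"tx":0,"ty":0,"tz":0,"wx":0,"wy":0,"wz":-0.6,"gripper":1}]'

```text
time: 2.03
position: [0.542, -0.0345, 0.2227]
tool_rot: [0.57, 3.089, -0.0]
ft_force: [0.3, 1.1, -0.2]
grip_width: 1.001
grip_force: 0.0
```

>>> jog_arm --increments '[{"tx":0,"ty":0,"tz":0,"wx":0,"wy":0,"wz":-0.12,"gripper":1},{"tx":0,"ty":0,"tz":0,"wx":0,"wy":0,"wz":-0.24,"gripper":1},{"tx":0,"ty":0,"tz":0,"wx":0,"wy":0,"wz":-0.36,"gripper":1},{"tx":0,"ty":0,"tz":0,"wx":0,"wy":0,"wz":-0.463,"gripper":1},{"tx":0,"ty":0,"tz":0,"wx":0,"wy":0,"wz":-0.463,"gripper":1}]'

```text
time: 2.45
position: [0.542, -0.0345, 0.2227]
tool_rot: [-0.149, 3.138, -0.0]
ft_force: [0.3, -0.0, -0.6]
grip_width: 0.999
grip_force: 0.0
```

Run:
```python
from h import *
s,p,Rm=st();print(p,np.degrees(np.arctan2(Rm[1,0],Rm[0,0])),s["joint_positions"])
togo([.5417,-.0345,.062])
```

```text
[ 0.54204824 -0.03454399  0.22269539] -174.57160111058204 [ 0.16324907  0.10085599 -0.15904181  1.71405374  0.01649685  1.32764795
  1.66657492]
t 2.45 tool xyz mm [4.000e-01 1.000e-01 1.607e+02]
 Rm [[-0.996, -0.095, 0.0], [-0.095, 0.996, -0.0], [-0.0, -0.0, -1.0]]
```

>>> jog_arm --increments '[{"tx":0,"ty":0,"tz":40,"wx":0,"wy":0,"wz":0,"gripper":1},{"tx":0,"ty":0,"tz":80,"wx":0,"wy":0,"wz":0,"gripper":1},{"tx":0,"ty":0,"tz":120,"wx":0,"wy":0,"wz":0,"gripper":1},{"tx":0,"ty":0,"tz":150,"wx":0,"wy":0,"wz":0,"gripper":1},{"tx":0,"ty":0,"tz":160,"wx":0,"wy":0,"wz":0,"gripper":1}]'

```text
time: 2.87
position: [0.5382, -0.0344, 0.0576]
tool_rot: [0.14, -3.13, -0.001]
ft_force: [-0.7, -0.3, -0.4]
grip_width: 1.004
grip_force: 0.0
```

>>> jog_arm --increments '[{"tx":0,"ty":0,"tz":0,"wx":0,"wy":0,"wz":0,"gripper":0.6},{"tx":0,"ty":0,"tz":0,"wx":0,"wy":0,"wz":0,"gripper":0.1},{"tx":0,"ty":0,"tz":0,"wx":0,"wy":0,"wz":0,"gripper":0.1},{"tx":0,"ty":0,"tz":0,"wx":0,"wy":0,"wz":0,"gripper":0.1},{"tx":0,"ty":0,"tz":0,"wx":0,"wy":0,"wz":0,"gripper":0.1}]' --grip_force 30

```text
time: 3.28
position: [0.5436, -0.0346, 0.0646]
tool_rot: [-0.144, 3.135, -0.001]
ft_force: [0.0, -0.0, -0.8]
grip_width: 0.705
grip_force: 0.0
```

>>> jog_arm --increments '[{"tx":0,"ty":0,"tz":0,"wx":0,"wy":0,"wz":0,"gripper":0.1},{"tx":0,"ty":0,"tz":0,"wx":0,"wy":0,"wz":0,"gripper":0.1},{"tx":0,"ty":0,"tz":0,"wx":0,"wy":0,"wz":0,"gripper":0.1},{"tx":0,"ty":0,"tz":0,"wx":0,"wy":0,"wz":0,"gripper":0.1},{"tx":0,"ty":0,"tz":0,"wx":0,"wy":0,"wz":0,"gripper":0.1}]'

```text
time: 3.7
position: [0.542, -0.0345, 0.0626]
tool_rot: [-0.145, 3.138, -0.0]
ft_force: [-0.5, 0.6, -0.7]
grip_width: 0.325
grip_force: 0.0
```

>>> jog_arm --increments '[{"tx":0,"ty":0,"tz":0,"wx":0,"wy":0,"wz":0,"gripper":0.1},{"tx":0,"ty":0,"tz":0,"wx":0,"wy":0,"wz":0,"gripper":0.1},{"tx":0,"ty":0,"tz":0,"wx":0,"wy":0,"wz":0,"gripper":0.1},{"tx":0,"ty":0,"tz":0,"wx":0,"wy":0,"wz":0,"gripper":0.1},{"tx":0,"ty":0,"tz":0,"wx":0,"wy":0,"wz":0,"gripper":0.1}]'

```text
time: 4.12
position: [0.542, -0.0346, 0.0625]
tool_rot: [0.145, -3.138, 0.0]
ft_force: [0.2, -1.3, 0.7]
grip_width: 0.246
grip_force: 30.0
```

>>> jog_arm --increments '[{"tx":0,"ty":0,"tz":-15,"wx":0,"wy":0,"wz":0,"gripper":0.1},{"tx":0,"ty":0,"tz":-35,"wx":0,"wy":0,"wz":0,"gripper":0.1},{"tx":0,"ty":0,"tz":-60,"wx":0,"wy":0,"wz":0,"gripper":0.1},{"tx":0,"ty":0,"tz":-90,"wx":0,"wy":0,"wz":0,"gripper":0.1},{"tx":0,"ty":0,"tz":-120,"wx":0,"wy":0,"wz":0,"gripper":0.1}]'

```text
time: 4.53
position: [0.5412, -0.0343, 0.183]
tool_rot: [0.145, -3.136, -0.001]
ft_force: [0.4, -0.2, -1.4]
grip_width: 0.244
grip_force: 30.0
```

>>> jog_arm --increments '[{"tx":25,"ty":25,"tz":-20,"wx":0,"wy":0,"wz":0,"gripper":0.1},{"tx":60,"ty":60,"tz":-30,"wx":0,"wy":0,"wz":0,"gripper":0.1},{"tx":80,"ty":90,"tz":-40,"wx":0,"wy":0,"wz":0,"gripper":0.1},{"tx":80,"ty":120,"tz":-40,"wx":0,"wy":0,"wz":0,"gripper":0.1},{"tx":80,"ty":150,"tz":-40,"wx":0,"wy":0,"wz":0,"gripper":0.1}]'

```text
time: 4.95
position: [0.4472, 0.1093, 0.2237]
tool_rot: [-0.145, 3.136, -0.0]
ft_force: [0.6, 0.9, -0.6]
grip_width: 0.244
grip_force: 30.0
```

Run:
```python
from h import *
s,p,Rm=st();print(p,s["grip_width"],s["grip_force"])
w=cam("wrist","w1")
for z in(0,.1):print([np.round(atz(w,uv,z),3)[:2].tolist() for uv in[(0,0),(639,0),(639,399),(0,399)]])
```

```text
[0.44719508 0.10927998 0.22372729] 0.2436352873100815 29.998476435430348
[[0.3, -0.239], [0.24, 0.418], [0.744, 0.601], [0.83, -0.33]]
[[0.318, -0.15], [0.274, 0.337], [0.648, 0.473], [0.711, -0.219]]
```

View pics/w1.png

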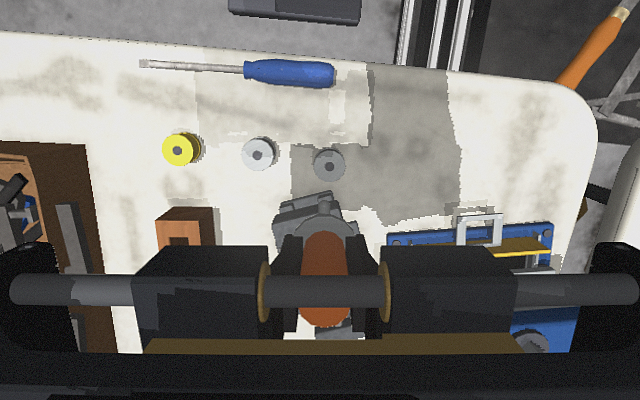

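The wrist view (+x down, +y right) shows the tray lip with its finger hole at about (480,230). The two mounts are at (260,152) and (329,163), and the hook is held in the gripper. I'll crop the lip and press front.

Run:
```python
import cv2
a=cv2.imread("pics/w1.png");cv2.imwrite("pics/c1.png",cv2.resize(a[200:290,385:570],None,fx=4.3,fy=4.3,interpolation=2))
```

```text
(no output)
```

View pics/c1.png

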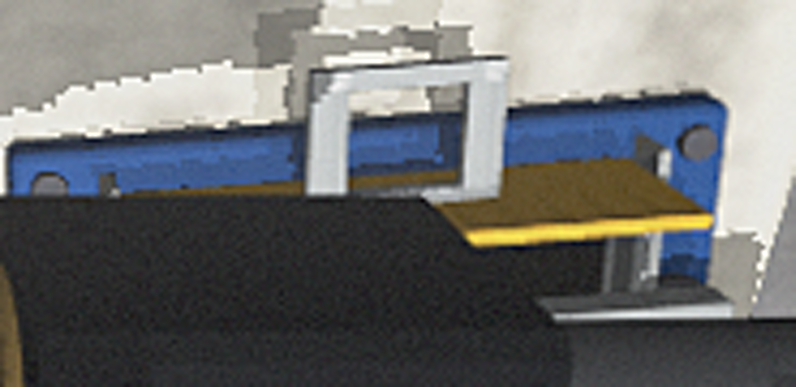

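Run:
```python
from h import *
w=cam("wrist");f=lambda x,y:(385+x/4.3,200+y/4.3)
q=lambda x,y,z:atz(w,f(x,y),z)
for n,a in dict(TL=(312,76,.032),TR=(507,62,.032),iL=(350,98,.032),iR=(466,82,.032),wallR=(713,214,.05),wallm=(470,236,.05),boltR=(697,140,.012),boltL=(48,185,.012),baseTL=(10,143,.01),baseTR=(722,98,.01)).items(): print(n,np.round(q(*a)*1000,1))
a,b=q(312,76,.032),q(507,62,.032);print(np.degrees(np.arctan2(-(b-a)[0],(b-a)[1])),np.linalg.norm(b-a))
a,b=q(10,143,.01),q(722,98,.01);print(np.degrees(np.arctan2(-(b-a)[0],(b-a)[1])),np.linalg.norm(b-a))
a,b=q(470,236,.05),q(713,214,.05);print(np.degrees(np.arctan2(-(b-a)[0],(b-a)[1])),np.linalg.norm(b-a))
c=ctrl.get_state();print(c["position"],c["tool_rot"])
```

```text
TL [479.2 267.8  32. ]
TR [470.7 316.9  32. ]
iL [484.  278.8  32. ]
iR [476.9 307.6  32. ]
wallR [499.7 368.7  50. ]
wallm [511.2 308.3  50. ]
boltR [493.3 387.   12. ]
boltL [523.1 211.3  12. ]
baseTL [512.8 199.7  10. ]
baseTR [481.3 392.1  10. ]
9.838830749542312 0.04975845824010202
9.295926803396398 0.19496771071815652
10.776634999984577 0.06147230407666645
[0.44709308 0.11346023 0.2230648 ] [-0.15881044  3.13644127  0.00349291]
```

>>> jog_arm --increments '[{"tx":-8,"ty":35,"tz":0,"wx":0,"wy":0,"wz":-0.02,"gripper":0.1},{"tx":-16,"ty":70,"tz":0,"wx":0,"wy":0,"wz":-0.04,"gripper":0.1},{"tx":-23,"ty":105,"tz":0,"wx":0,"wy":0,"wz":-0.065,"gripper":0.1},{"tx":-26,"ty":130,"tz":0,"wx":0,"wy":0,"wz":-0.065,"gripper":0.1},{"tx":-26,"ty":135,"tz":0,"wx":0,"wy":0,"wz":-0.065,"gripper":0.1}]'

```text
time: 5.47
position: [0.4608, 0.2496, 0.2221]
tool_rot: [0.257, -3.13, -0.005]
ft_force: [-1.1, -0.1, -0.7]
grip_width: 0.247
grip_force: 30.0
```

>>> jog_arm --increments '[{"tx":0,"ty":0,"tz":0,"wx":0,"wy":0,"wz":0,"gripper":0.1},{"tx":0,"ty":0,"tz":0,"wx":0,"wy":0,"wz":0,"gripper":0.1},{"tx":0,"ty":0,"tz":0,"wx":0,"wy":0,"wz":0,"gripper":0.1},{"tx":0,"ty":0,"tz":0,"wx":0,"wy":0,"wz":0,"gripper":0.1},{"tx":0,"ty":0,"tz":0,"wx":0,"wy":0,"wz":0,"gripper":0.1}]'

```text
time: 5.88
position: [0.4624, 0.2428, 0.2226]
tool_rot: [-0.243, 3.132, -0.001]
ft_force: [0.4, 0.7, -0.8]
grip_width: 0.243
grip_force: 30.0
```

Run:
```python
from h import *
import pickle
w=cam("wrist","w2");pickle.dump(w,open("w2.pkl","wb"));s,p,Rm=st();print(p,s["tool_rot"],s["joint_positions"])
cv2.imwrite("pics/c2.png",cv2.resize(w["color"][170:300,230:550],None,fx=2.5,fy=2.5,interpolation=2))
```

```text
[0.46232947 0.24311103 0.22269017] [-2.43615056e-01  3.13172109e+00 -6.76998811e-04] [-0.1063049   0.0712166  -0.44730919  1.75158986  0.03231998  1.32572763
  1.16559868]
```

View pics/c2.png

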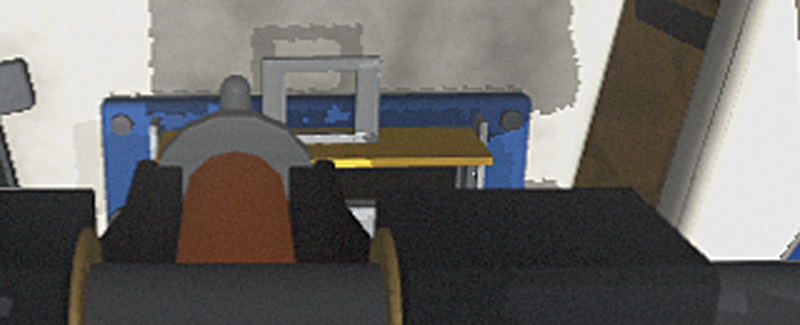

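Run:
```python
from h import *
import pickle
w=pickle.load(open("w2.pkl","rb"));f=lambda x,y:(230+x/2.5,170+y/2.5)
q=lambda x,y,z:atz(w,f(x,y),z)
ang=lambda a,b:np.degrees(np.arctan2(-(b-a)[0],(b-a)[1]))
for n,a in dict(TL=(262,60,.032),TR=(381,58,.032),iL=(285,73,.032),iR=(361,72,.032),bL=(285,137,.032),bR=(357,137,.032),wallR=(492,162,.05),baseTL=(103,97,.01),baseTR=(530,93,.01),toe=(235,76,.168)).items(): print(n,np.round(q(*a)*1000,1))
print(ang(q(262,60,.032),q(381,58,.032)),ang(q(285,73,.032),q(361,72,.032)),ang(q(103,97,.01),q(530,93,.01)))
h=sum(q(*a,.032) for a in [(285,73),(361,72),(285,137),(357,137)])/4;print("hole",h)
m=(q(262,60,.032)+q(381,58,.032))/2;th=np.radians(9.2);print("hole from lip",m+.020*np.array([np.cos(th),np.sin(th),0]))
m=(q(103,97,.01)+q(530,93,.01))/2;print("axis from base",m+.062*np.array([np.cos(th),np.sin(th),0]))
s,p,Rm=st();print("yaw",np.degrees(np.arctan2(Rm[1,0],Rm[0,0])))
```

```text
TL [480.5 258.5  32. ]
TR [471.9 307.9  32. ]
iL [484.6 269.1  32. ]
iR [479.3 300.8  32. ]
bL [513.  273.9  32. ]
bR [508.2 304.7  32. ]
wallR [504.4 358.7  50. ]
baseTL [514.5 191.8  10. ]
baseTR [482.9 383.   10. ]
toe [449.9 242.1 168. ]
9.82554492175445 9.605533021789963 9.372804064396774
hole [0.49628212 0.28712466 0.032     ]
hole from lip [0.49595007 0.28642353 0.032     ]
axis from base [0.5599213  0.29730368 0.01      ]
yaw -171.10388875460546
```

>>> jog_arm --increments '[{"tx":-12,"ty":10,"tz":0,"wx":0,"wy":0,"wz":-0.01,"gripper":0.1},{"tx":-25,"ty":20,"tz":0,"wx":0,"wy":0,"wz":-0.01,"gripper":0.1},{"tx":-37,"ty":31,"tz":0,"wx":0,"wy":0,"wz":-0.01,"gripper":0.1},{"tx":-44,"ty":38,"tz":0,"wx":0,"wy":0,"wz":-0.01,"gripper":0.1},{"tx":-44,"ty":38,"tz":0,"wx":0,"wy":0,"wz":-0.01,"gripper":0.1}]'

```text
time: 6.35
position: [0.5, 0.29, 0.2223]
tool_rot: [0.264, -3.13, -0.002]
ft_force: [-0.3, 0.0, -0.4]
grip_width: 0.248
grip_force: 30.0
```

>>> jog_arm --increments '[{"tx":0,"ty":0,"tz":25,"wx":0,"wy":0,"wz":0,"gripper":0.1},{"tx":0,"ty":0,"tz":55,"wx":0,"wy":0,"wz":0,"gripper":0.1},{"tx":0,"ty":0,"tz":80,"wx":0,"wy":0,"wz":0,"gripper":0.1},{"tx":0,"ty":0,"tz":95,"wx":0,"wy":0,"wz":0,"gripper":0.1},{"tx":0,"ty":0,"tz":102,"wx":0,"wy":0,"wz":0,"gripper":0.1}]'

```text
time: 6.77
position: [0.4977, 0.2867, 0.1178]
tool_rot: [0.261, -3.126, 0.004]
ft_force: [-0.3, 0.1, -1.2]
grip_width: 0.243
grip_force: 30.0
```

>>> jog_arm --increments '[{"tx":0,"ty":0,"tz":0,"wx":0,"wy":0,"wz":0,"gripper":0.1},{"tx":0,"ty":0,"tz":0,"wx":0,"wy":0,"wz":0,"gripper":0.1},{"tx":0,"ty":0,"tz":0,"wx":0,"wy":0,"wz":0,"gripper":0.1},{"tx":0,"ty":0,"tz":0,"wx":0,"wy":0,"wz":0,"gripper":0.1},{"tx":0,"ty":0,"tz":0,"wx":0,"wy":0,"wz":0,"gripper":0.1}]'

```text
time: 7.18
position: [0.5002, 0.2891, 0.1219]
tool_rot: [-0.262, 3.129, 0.001]
ft_force: [0.1, 0.5, -1.7]
grip_width: 0.247
grip_force: 30.0
```

Run:
```python
from h import *
togo([.500,.2875,.071])
w=cam("wrist","w3")
cv2.imwrite("pics/c3.png",cv2.resize(w["color"][100:300,180:480],None,fx=2.5,fy=2.5,interpolation=2))
```

```text
t 7.18 tool xyz mm [ 0.6 -1.6 50.9]
 Rm [[-0.986, -0.166, 0.002], [-0.166, 0.986, 0.001], [-0.002, 0.0, -1.0]]
```

View pics/c3.png

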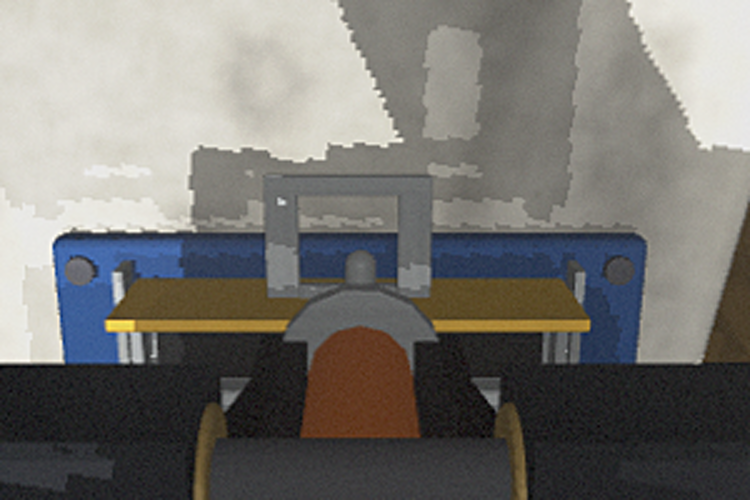

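The crop shows the toe over the hole, with the hole spanning x 297–400 and the toe at 360, about 3 mm off-centre. I'll shift 2.5 mm and lower.

>>> jog_arm --increments '[{"tx":0,"ty":-2.5,"tz":10,"wx":0,"wy":0,"wz":0,"gripper":0.1},{"tx":0,"ty":-2.5,"tz":22,"wx":0,"wy":0,"wz":0,"gripper":0.1},{"tx":0,"ty":-2.5,"tz":34,"wx":0,"wy":0,"wz":0,"gripper":0.1},{"tx":0,"ty":-2.5,"tz":44,"wx":0,"wy":0,"wz":0,"gripper":0.1},{"tx":0,"ty":-2.5,"tz":51,"wx":0,"wy":0,"wz":0,"gripper":0.1}]'

```text
time: 7.65
position: [0.4985, 0.2856, 0.0678]
tool_rot: [0.262, -3.127, 0.002]
ft_force: [-7.0, -1.2, 8.0]
grip_width: 0.246
grip_force: 30.0
```

>>> jog_arm --increments '[{"tx":3,"ty":0,"tz":0,"wx":0,"wy":0,"wz":0,"gripper":0.1},{"tx":6,"ty":0,"tz":0,"wx":0,"wy":0,"wz":0,"gripper":0.1},{"tx":9,"ty":0,"tz":0,"wx":0,"wy":0,"wz":0,"gripper":0.1},{"tx":12,"ty":0,"tz":0,"wx":0,"wy":0,"wz":0,"gripper":0.1},{"tx":18,"ty":0,"tz":0,"wx":0,"wy":0,"wz":0,"gripper":0.1}]'

```text
time: 8.07
position: [0.4831, 0.2835, 0.0701]
tool_rot: [-0.262, 3.128, 0.001]
ft_force: [2.3, 1.1, -3.0]
grip_width: 0.246
grip_force: 30.0
```

>>> jog_arm --increments '[{"tx":10,"ty":0,"tz":0,"wx":0,"wy":0,"wz":0,"gripper":0.1},{"tx":20,"ty":0,"tz":0,"wx":0,"wy":0,"wz":0,"gripper":0.1},{"tx":30,"ty":0,"tz":0,"wx":0,"wy":0,"wz":0,"gripper":0.1},{"tx":40,"ty":0,"tz":0,"wx":0,"wy":0,"wz":0,"gripper":0.1},{"tx":50,"ty":0,"tz":0,"wx":0,"wy":0,"wz":0,"gripper":0.1}]'

```text
time: 8.48
position: [0.4322, 0.2749, 0.07]
tool_rot: [-0.263, 3.129, 0.0]
ft_force: [2.6, -0.2, 0.9]
grip_width: 0.245
grip_force: 30.0
```

>>> jog_arm --increments '[{"tx":12,"ty":0,"tz":0,"wx":0,"wy":0,"wz":0,"gripper":0.1},{"tx":25,"ty":0,"tz":0,"wx":0,"wy":0,"wz":0,"gripper":0.1},{"tx":38,"ty":0,"tz":0,"wx":0,"wy":0,"wz":0,"gripper":0.1},{"tx":50,"ty":0,"tz":0,"wx":0,"wy":0,"wz":0,"gripper":0.1},{"tx":60,"ty":0,"tz":0,"wx":0,"wy":0,"wz":0,"gripper":0.1}]'

```text
time: 8.9
position: [0.3725, 0.2648, 0.0698]
tool_rot: [-0.263, 3.13, -0.0]
ft_force: [2.0, 0.0, 0.5]
grip_width: 0.25
grip_force: 30.0
```

>>> jog_arm --increments '[{"tx":4,"ty":0,"tz":0,"wx":0,"wy":0,"wz":0,"gripper":0.1},{"tx":8,"ty":0,"tz":0,"wx":0,"wy":0,"wz":0,"gripper":0.1},{"tx":11,"ty":0,"tz":0,"wx":0,"wy":0,"wz":0,"gripper":0.1},{"tx":14,"ty":0,"tz":0,"wx":0,"wy":0,"wz":0,"gripper":0.1},{"tx":16,"ty":0,"tz":0,"wx":0,"wy":0,"wz":0,"gripper":0.1}]'

```text
time: 9.32
position: [0.3578, 0.2623, 0.0695]
tool_rot: [0.262, -3.13, -0.0]
ft_force: [1.8, 0.5, -1.1]
grip_width: 0.247
grip_force: 30.0
```

>>> jog_arm --increments '[{"tx":1,"ty":0,"tz":0,"wx":0,"wy":0,"wz":0,"gripper":0.1},{"tx":2,"ty":0,"tz":0,"wx":0,"wy":0,"wz":0,"gripper":0.1},{"tx":3,"ty":0,"tz":0,"wx":0,"wy":0,"wz":0,"gripper":0.1},{"tx":4,"ty":0,"tz":0,"wx":0,"wy":0,"wz":0,"gripper":0.1},{"tx":4,"ty":0,"tz":0,"wx":0,"wy":0,"wz":0,"gripper":0.1}]'

```text
time: 9.73
position: [0.3538, 0.2616, 0.0695]
tool_rot: [0.262, -3.13, 0.0]
ft_force: [2.2, 0.4, 0.0]
grip_width: 0.246
grip_force: 30.0
```

>>> jog_arm --increments '[{"tx":1,"ty":0,"tz":0,"wx":0,"wy":0,"wz":0,"gripper":0.1},{"tx":2,"ty":0,"tz":0,"wx":0,"wy":0,"wz":0,"gripper":0.1},{"tx":3,"ty":0,"tz":0,"wx":0,"wy":0,"wz":0,"gripper":0.1},{"tx":4,"ty":0,"tz":0,"wx":0,"wy":0,"wz":0,"gripper":0.1},{"tx":4,"ty":0,"tz":0,"wx":0,"wy":0,"wz":0,"gripper":0.1}]'

```text
time: 10.15
position: [0.3515, 0.2612, 0.0698]
tool_rot: [-0.262, 3.127, 0.002]
ft_force: [6.0, 0.9, -4.8]
grip_width: 0.248
grip_force: 30.0
```

>>> jog_arm --increments '[{"tx":1,"ty":0,"tz":0,"wx":0,"wy":0,"wz":0,"gripper":0.1},{"tx":2,"ty":0,"tz":0,"wx":0,"wy":0,"wz":0,"gripper":0.1},{"tx":3,"ty":0,"tz":0,"wx":0,"wy":0,"wz":0,"gripper":0.1},{"tx":3,"ty":0,"tz":0,"wx":0,"wy":0,"wz":0,"gripper":0.1},{"tx":3,"ty":0,"tz":0,"wx":0,"wy":0,"wz":0,"gripper":0.1}]'

```text
time: 10.57
position: [0.3502, 0.2609, 0.0701]
tool_rot: [-0.261, 3.124, 0.003]
ft_force: [9.3, 1.9, -5.6]
grip_width: 0.246
grip_force: 30.0
```

>>> jog_arm --increments '[{"tx":-6,"ty":0,"tz":0,"wx":0,"wy":0,"wz":0,"gripper":0.1},{"tx":-12,"ty":0,"tz":0,"wx":0,"wy":0,"wz":0,"gripper":0.1},{"tx":-18,"ty":0,"tz":0,"wx":0,"wy":0,"wz":0,"gripper":0.1},{"tx":-18.5,"ty":0,"tz":0,"wx":0,"wy":0,"wz":0,"gripper":0.1},{"tx":-18.5,"ty":0,"tz":0,"wx":0,"wy":0,"wz":0,"gripper":0.1}]'

```text
time: 10.98
position: [0.365, 0.2634, 0.0691]
tool_rot: [0.262, -3.129, 0.001]
ft_force: [-0.1, -0.6, -1.6]
grip_width: 0.246
grip_force: 30.0
```

>>> jog_arm --increments '[{"tx":0,"ty":0,"tz":-10,"wx":0,"wy":0,"wz":0,"gripper":0.1},{"tx":0,"ty":0,"tz":-20,"wx":0,"wy":0,"wz":0,"gripper":0.1},{"tx":0,"ty":0,"tz":-40,"wx":0,"wy":0,"wz":0,"gripper":0.1},{"tx":0,"ty":0,"tz":-75,"wx":0,"wy":0,"wz":0,"gripper":0.1},{"tx":0,"ty":0,"tz":-110,"wx":0,"wy":0,"wz":0,"gripper":0.1}]'

```text
time: 11.4
position: [0.3642, 0.2632, 0.1811]
tool_rot: [0.263, -3.129, 0.001]
ft_force: [0.6, 0.3, -0.7]
grip_width: 0.246
grip_force: 30.0
```

Run:
```python
from h import *
s,p,Rm=st();print(p,s["tool_rot"],s["ft_force"])
for n in("scene","side"):
    A=cam(n);print(n,[(np.round(d["bbox"]).astype(int).tolist(),round(d["conf"],2)) for t in("mount_1_mid","tray_front") for d in vision.spot_in(n,t)])
# hook target: axis of hook over holder, lowest 3 mm => TCP z .0625
togo([.5417,-.0345,.18])
```

```text
[0.36415429 0.26324631 0.1810916 ] [ 2.63490229e-01 -3.12907564e+00  9.29199253e-04] [ 0.64699724  0.2754975  -0.71857673]
scene [([393, 253, 412, 276], 0.69), ([259, 285, 360, 367], 0.69), ([224, 247, 296, 294], 0.48)]
side [([364, 261, 380, 278], 0.57), ([226, 260, 308, 322], 0.31), ([230, 263, 307, 324], 0.68)]
t 11.7 tool xyz mm [-125.1 -322.9   -0.9]
 Rm [[-0.986, -0.167, -0.001], [-0.167, 0.986, -0.001], [0.001, -0.001, -1.0]]
```

>>> jog_arm --increments '[{"tx":-10,"ty":-25,"tz":0,"wx":0,"wy":0,"wz":0,"gripper":0.1},{"tx":-23,"ty":-60,"tz":0,"wx":0,"wy":0,"wz":0,"gripper":0.1},{"tx":-37,"ty":-97,"tz":0,"wx":0,"wy":0,"wz":0,"gripper":0.1},{"tx":-50,"ty":-133,"tz":0,"wx":0,"wy":0,"wz":0,"gripper":0.1},{"tx":-63,"ty":-168,"tz":0,"wx":0,"wy":0,"wz":0,"gripper":0.1}]'

```text
time: 12.12
position: [0.4548, 0.1063, 0.178]
tool_rot: [0.263, -3.128, 0.001]
ft_force: [1.0, 0.4, -1.3]
grip_width: 0.246
grip_force: 30.0
```

>>> jog_arm --increments '[{"tx":-14,"ty":-37,"tz":0,"wx":0,"wy":0,"wz":0.02,"gripper":0.1},{"tx":-28,"ty":-74,"tz":0,"wx":0,"wy":0,"wz":0.04,"gripper":0.1},{"tx":-42,"ty":-110,"tz":0,"wx":0,"wy":0,"wz":0.06,"gripper":0.1},{"tx":-56,"ty":-140,"tz":0,"wx":0,"wy":0,"wz":0.073,"gripper":0.1},{"tx":-62,"ty":-155,"tz":0,"wx":0,"wy":0,"wz":0.073,"gripper":0.1}]'

```text
time: 12.53
position: [0.5428, -0.0392, 0.1775]
tool_rot: [0.139, -3.136, 0.003]
ft_force: [-0.1, -0.6, -1.6]
grip_width: 0.244
grip_force: 30.0
```

>>> jog_arm --increments '[{"tx":0,"ty":0,"tz":0,"wx":0,"wy":0,"wz":0,"gripper":0.1},{"tx":0,"ty":0,"tz":0,"wx":0,"wy":0,"wz":0,"gripper":0.1},{"tx":0,"ty":0,"tz":0,"wx":0,"wy":0,"wz":0,"gripper":0.1},{"tx":0,"ty":0,"tz":0,"wx":0,"wy":0,"wz":0,"gripper":0.1},{"tx":0,"ty":0,"tz":0,"wx":0,"wy":0,"wz":0,"gripper":0.1}]'

```text
time: 12.95
position: [0.5418, -0.0324, 0.1795]
tool_rot: [0.152, -3.138, -0.0]
ft_force: [0.4, 0.5, -1.8]
grip_width: 0.249
grip_force: 30.0
```

Run:
```python
from h import *
togo([.5417,-.0345,.0625]);w=cam("wrist","w4");s,p,Rm=st();print(p,s["tool_rot"])
cv2.imwrite("pics/c4.png",cv2.resize(w["color"][100:300,180:480],None,fx=2.5,fy=2.5,interpolation=2))
```

```text
t 12.95 tool xyz mm [  0.2  -2.2 117. ]
 Rm [[-0.995, -0.097, -0.0], [-0.097, 0.995, 0.0], [0.0, 0.0, -1.0]]
[ 0.54195519 -0.03273659  0.17966912] [-1.51631484e-01  3.13786635e+00  2.34401131e-04]
```

View pics/c4.png

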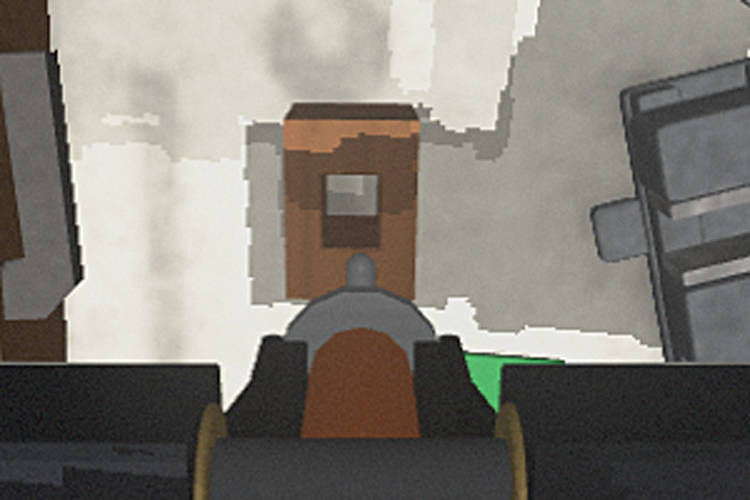

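The crop shows the slot at (351,210) and the toe at x=360, so I need 2–3 mm to the left, which matches the computed -2.2 mm. Lowering into the slot.

>>> jog_arm --increments '[{"tx":0,"ty":-2.3,"tz":10,"wx":0,"wy":0,"wz":0,"gripper":0.1},{"tx":0,"ty":-2.3,"tz":25,"wx":0,"wy":0,"wz":0,"gripper":0.1},{"tx":0,"ty":-2.3,"tz":42,"wx":0,"wy":0,"wz":0,"gripper":0.1},{"tx":0,"ty":-2.3,"tz":55,"wx":0,"wy":0,"wz":0,"gripper":0.1},{"tx":0,"ty":-2.3,"tz":60,"wx":0,"wy":0,"wz":0,"gripper":0.1}]'

```text
time: 13.42
position: [0.5407, -0.0363, 0.1169]
tool_rot: [0.149, -3.134, -0.0]
ft_force: [-1.9, -0.5, -1.5]
grip_width: 0.247
grip_force: 30.0
```

>>> jog_arm --increments '[{"tx":0,"ty":0,"tz":10,"wx":0,"wy":0,"wz":0,"gripper":0.1},{"tx":0,"ty":0,"tz":25,"wx":0,"wy":0,"wz":0,"gripper":0.1},{"tx":0,"ty":0,"tz":38,"wx":0,"wy":0,"wz":0,"gripper":0.1},{"tx":0,"ty":0,"tz":48,"wx":0,"wy":0,"wz":0,"gripper":0.1},{"tx":0,"ty":0,"tz":53,"wx":0,"wy":0,"wz":0,"gripper":0.1}]'

```text
time: 13.83
position: [0.5419, -0.0364, 0.0652]
tool_rot: [0.148, -3.137, -0.0]
ft_force: [-0.8, -0.4, -1.2]
grip_width: 0.247
grip_force: 30.0
```

>>> jog_arm --increments '[{"tx":0,"ty":0,"tz":1,"wx":0,"wy":0,"wz":0,"gripper":0.1},{"tx":0,"ty":0,"tz":2,"wx":0,"wy":0,"wz":0,"gripper":0.1},{"tx":0,"ty":0,"tz":3,"wx":0,"wy":0,"wz":0,"gripper":0.1},{"tx":0,"ty":0,"tz":4,"wx":0,"wy":0,"wz":0,"gripper":0.1},{"tx":0,"ty":0,"tz":4,"wx":0,"wy":0,"wz":0,"gripper":0.1}]'

```text
time: 14.25
position: [0.5429, -0.0365, 0.063]
tool_rot: [-0.148, 3.137, -0.0]
ft_force: [0.3, -0.2, -0.9]
grip_width: 0.253
grip_force: 30.0
```

>>> jog_arm --increments '[{"tx":0,"ty":0,"tz":0,"wx":0,"wy":0,"wz":0,"gripper":0.3},{"tx":0,"ty":0,"tz":0,"wx":0,"wy":0,"wz":0,"gripper":0.4},{"tx":0,"ty":0,"tz":0,"wx":0,"wy":0,"wz":0,"gripper":0.6},{"tx":0,"ty":0,"tz":0,"wx":0,"wy":0,"wz":0,"gripper":0.6},{"tx":0,"ty":0,"tz":0,"wx":0,"wy":0,"wz":0,"gripper":0.6}]'

```text
time: 14.67
position: [0.5427, -0.0365, 0.0628]
tool_rot: [-0.148, 3.138, -0.0]
ft_force: [0.3, 0.2, 0.1]
grip_width: 0.516
grip_force: 0.0
```

>>> jog_arm --increments '[{"tx":0,"ty":0,"tz":-10,"wx":0,"wy":0,"wz":0,"gripper":0.6},{"tx":0,"ty":0,"tz":-30,"wx":0,"wy":0,"wz":0,"gripper":0.6},{"tx":0,"ty":0,"tz":-65,"wx":0,"wy":0,"wz":0,"gripper":0.6},{"tx":0,"ty":0,"tz":-100,"wx":0,"wy":0,"wz":0,"gripper":0.6},{"tx":0,"ty":0,"tz":-140,"wx":0,"wy":0,"wz":0,"gripper":0.6}]'

```text
time: 15.08
position: [0.5416, -0.0364, 0.2038]
tool_rot: [0.148, -3.136, -0.0]
ft_force: [1.6, 0.7, 0.2]
grip_width: 0.601
grip_force: 0.0
```

>>> jog_arm --increments '[{"tx":10,"ty":20,"tz":0,"wx":0,"wy":0,"wz":0,"gripper":0.6},{"tx":20,"ty":40,"tz":0,"wx":0,"wy":0,"wz":0,"gripper":0.6},{"tx":30,"ty":60,"tz":0,"wx":0,"wy":0,"wz":0,"gripper":0.6},{"tx":30,"ty":62,"tz":0,"wx":0,"wy":0,"wz":0,"gripper":0.6},{"tx":30,"ty":62,"tz":0,"wx":0,"wy":0,"wz":0,"gripper":0.6}]'

```text
time: 15.5
position: [0.5067, 0.0238, 0.2036]
tool_rot: [-0.153, 3.136, -0.0]
ft_force: [0.4, -0.4, -1.0]
grip_width: 0.604
grip_force: 0.0
```

Run:
```python
from h import *
s,p,Rm=st();print(p,s["tool_rot"])
w=cam("wrist","w5")
print([np.round(x,1).tolist() for x in proj(w,[[.4373,.1157,.026],[.4328,.039,.026],[.5417,-.0345,.108]])])
for d in vision.spot_in("wrist","mount_1_mid")+vision.spot_in("wrist","hook_grip"):print(d)
```

```text
[0.50671875 0.02380613 0.20361979] [-1.52516143e-01  3.13634094e+00 -4.15652704e-04]
[[425.0, 116.3], [346.1, 103.3], [245.7, 235.9]]
{'bbox': [506.2, 26.2, 638.1, 175.3], 'conf': 0.69}
{'bbox': [329.2, 87.1, 365.5, 123.2], 'conf': 0.62}
{'bbox': [231.5, 194.1, 276.9, 248.4], 'conf': 0.8}
{'bbox': [472.5, 26.8, 640.0, 272.2], 'conf': 0.24}
```

View pics/w5.png

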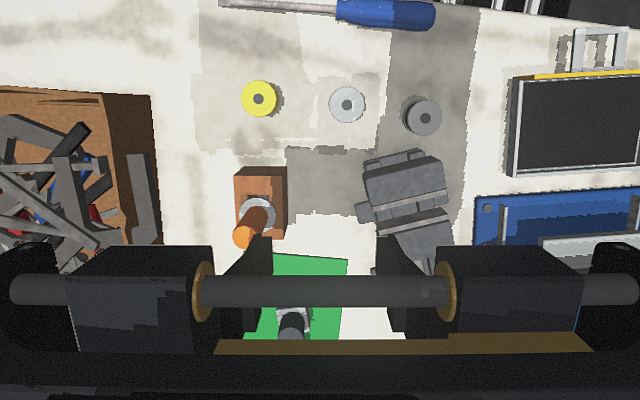

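The frame shows the hook hanging in its holder at (245,230), the empty tray out at (575,120), mounts at (347,104) and (423,118), and the yellow look-alike at (258,98). Before placing, I'll check behind the press for a hidden third mount.

>>> jog_arm --increments '[{"tx":-15,"ty":15,"tz":-20,"wx":0,"wy":0,"wz":0,"gripper":0.6},{"tx":-38,"ty":36,"tz":-40,"wx":0,"wy":0,"wz":0,"gripper":0.6},{"tx":-60,"ty":57,"tz":-60,"wx":0,"wy":0,"wz":0,"gripper":0.6},{"tx":-85,"ty":80,"tz":-76,"wx":0,"wy":0,"wz":0,"gripper":0.6},{"tx":-112,"ty":105,"tz":-76,"wx":0,"wy":0,"wz":0,"gripper":0.6}]'

```text
time: 16.07
position: [0.6118, 0.1367, 0.2829]
tool_rot: [-0.142, 3.132, 0.0]
ft_force: [2.0, 1.1, 0.3]
grip_width: 0.6
grip_force: 0.0
```

>>> jog_arm --increments '[{"tx":-27,"ty":25,"tz":0,"wx":0,"wy":0,"wz":0,"gripper":0.6},{"tx":-55,"ty":52,"tz":0,"wx":0,"wy":0,"wz":0,"gripper":0.6},{"tx":-82,"ty":78,"tz":0,"wx":0,"wy":0,"wz":0,"gripper":0.6},{"tx":-110,"ty":104,"tz":0,"wx":0,"wy":0,"wz":0,"gripper":0.6},{"tx":-135,"ty":128,"tz":0,"wx":0,"wy":0,"wz":0,"gripper":0.6}]'

```text
time: 16.48
position: [0.7329, 0.2774, 0.2774]
tool_rot: [0.144, -3.138, 0.002]
ft_force: [0.1, 0.1, -0.2]
grip_width: 0.598
grip_force: 0.0
```

>>> jog_arm --increments '[{"tx":0,"ty":0,"tz":0,"wx":0,"wy":0,"wz":0,"gripper":0.6},{"tx":0,"ty":0,"tz":0,"wx":0,"wy":0,"wz":0,"gripper":0.6},{"tx":0,"ty":0,"tz":0,"wx":0,"wy":0,"wz":0,"gripper":0.6},{"tx":0,"ty":0,"tz":0,"wx":0,"wy":0,"wz":0,"gripper":0.6},{"tx":0,"ty":0,"tz":0,"wx":0,"wy":0,"wz":0,"gripper":0.6}]'

```text
time: 16.9
position: [0.7311, 0.2756, 0.2805]
tool_rot: [-0.144, 3.136, -0.001]
ft_force: [-0.1, 1.2, 0.3]
grip_width: 0.598
grip_force: 0.0
```

Run:
```python
from h import *
import pickle
s,p,Rm=st();print(p,s["tool_rot"])
w=cam("wrist","w6");pickle.dump(w,open("w6.pkl","wb"))
print(proj(w,[[.5612,.2968,.164]]))
for d in vision.spot_in("wrist","mount_1_mid")+vision.spot_in("wrist","shaft_seat"):print(d)
```

```text
[0.7310897  0.27559019 0.28045513] [-1.44409160e-01  3.13595356e+00 -8.92720928e-04]
[[373.77125072 -32.95049421]]
{'bbox': [70.4, 79.6, 122.4, 161.1], 'conf': 0.34}
```

View pics/w6.png

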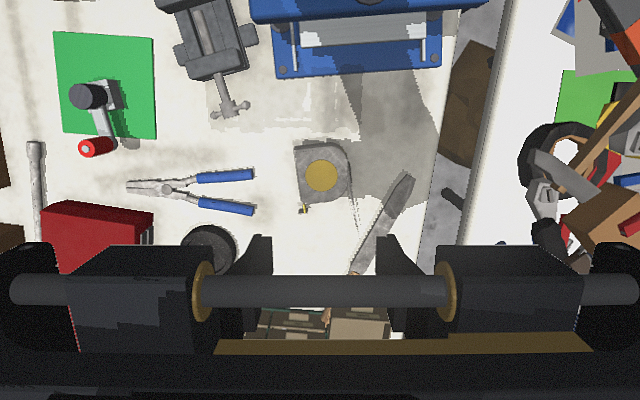

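The picture shows only the tape measure, pliers, black roll and a knife behind the press, so there are just two mounts. I'll look at the shaft end on the way back.

>>> jog_arm --increments '[{"tx":25,"ty":8,"tz":0,"wx":0,"wy":0,"wz":0,"gripper":0.6},{"tx":55,"ty":16,"tz":0,"wx":0,"wy":0,"wz":0,"gripper":0.6},{"tx":80,"ty":24,"tz":0,"wx":0,"wy":0,"wz":0,"gripper":0.6},{"tx":100,"ty":31,"tz":0,"wx":0,"wy":0,"wz":0,"gripper":0.6},{"tx":108,"ty":31,"tz":0,"wx":0,"wy":0,"wz":0,"gripper":0.6}]'

```text
time: 17.47
position: [0.6169, 0.3007, 0.2803]
tool_rot: [-0.154, 3.137, 0.003]
ft_force: [0.2, 1.3, -0.0]
grip_width: 0.601
grip_force: 0.0
```

>>> jog_arm --increments '[{"tx":0,"ty":0,"tz":0,"wx":0,"wy":0,"wz":0,"gripper":0.6},{"tx":0,"ty":0,"tz":0,"wx":0,"wy":0,"wz":0,"gripper":0.6},{"tx":0,"ty":0,"tz":0,"wx":0,"wy":0,"wz":0,"gripper":0.6},{"tx":0,"ty":0,"tz":0,"wx":0,"wy":0,"wz":0,"gripper":0.6},{"tx":0,"ty":0,"tz":0,"wx":0,"wy":0,"wz":0,"gripper":0.6}]'

```text
time: 17.88
position: [0.6215, 0.2975, 0.2779]
tool_rot: [0.145, -3.138, 0.001]
ft_force: [-0.0, -0.7, 0.1]
grip_width: 0.601
grip_force: 0.0
```

Run:
```python
from h import *
import pickle
s,p,Rm=st();print(p,s["tool_rot"])
w=cam("wrist","w7");pickle.dump(w,open("w7.pkl","wb"))
u,v=proj(w,[[.5612,.2968,.164]])[0];print(u,v)
u,v=int(u),int(v);x0=max(0,u-45);y0=max(0,v-35);c=w["color"][y0:y0+75,x0:x0+100];print(x0,y0)
W=pickle.load(open("w6.pkl","rb"));
a=cv2.resize(c,None,fx=7,fy=7,interpolation=2);cv2.imwrite("pics/c7.png",a);print(a.shape)
```

```text
[0.62149391 0.29751226 0.27787714] [ 1.45348818e-01 -3.13779299e+00  5.66705490e-04]
328.567167894302 120.6135689663826
283 85
(525, 700, 3)
```

View pics/c7.png

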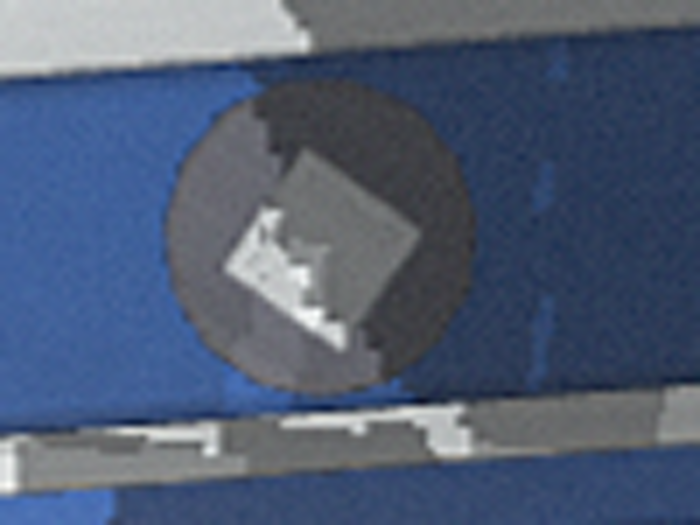

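Run:
```python
from h import *
import pickle
w=pickle.load(open("w7.pkl","rb"))
P=[atz(w,(283+x/7,85+y/7),.160) for x,y in[(305,148),(420,235),(343,352),(224,268)]]
print("centre",np.mean(P,0),[round(np.degrees(np.arctan2(*(P[(i+1)%4]-P[i])[[1,0]]))%90,1) for i in range(4)],[round(np.linalg.norm(P[(i+1)%4]-P[i])*1e3,1) for i in range(4)])
W=pickle.load(open("w6.pkl","rb"))
c=[atz(W,q,.004) for q in[(55,32),(153,38),(157,138),(63,130)]];print("mat",np.round(c,3).tolist(),np.mean(c,0))
print("boss",atz(W,(83,97),.056))
togo([.4328,.039,.1])
```

```text
centre [0.56160394 0.2973544  0.16      ] [np.float64(59.0), np.float64(61.9), np.float64(60.4), np.float64(60.5)] [np.float64(16.1), np.float64(15.7), np.float64(16.5), np.float64(16.1)]
mat [[0.606, -0.055, 0.004], [0.604, 0.063, 0.004], [0.721, 0.064, 0.004], [0.721, -0.056, 0.004]] [0.66290895 0.00415289 0.004     ]
boss [0.67550346 0.00836608 0.056     ]
t 17.93 tool xyz mm [ 211.6 -240.1  178.1]
 Rm [[-0.996, -0.093, -0.001], [-0.093, 0.996, -0.0], [0.001, -0.0, -1.0]]
```

>>> jog_arm --increments '[{"tx":25,"ty":-28,"tz":0,"wx":0,"wy":0,"wz":0,"gripper":0.6},{"tx":50,"ty":-56,"tz":0,"wx":0,"wy":0,"wz":0,"gripper":0.6},{"tx":75,"ty":-85,"tz":0,"wx":0,"wy":0,"wz":0,"gripper":0.6},{"tx":100,"ty":-114,"tz":0,"wx":0,"wy":0,"wz":0,"gripper":0.6},{"tx":125,"ty":-142,"tz":0,"wx":0,"wy":0,"wz":0,"gripper":0.6}]'

```text
time: 18.35
position: [0.5086, 0.1435, 0.2782]
tool_rot: [0.147, -3.138, 0.0]
ft_force: [0.6, -0.6, -0.0]
grip_width: 0.6
grip_force: 0.0
```

>>> jog_arm --increments '[{"tx":20,"ty":-24,"tz":20,"wx":0,"wy":0,"wz":0,"gripper":0.6},{"tx":45,"ty":-50,"tz":45,"wx":0,"wy":0,"wz":0,"gripper":0.6},{"tx":68,"ty":-76,"tz":70,"wx":0,"wy":0,"wz":0,"gripper":0.6},{"tx":86,"ty":-98,"tz":80,"wx":0,"wy":0,"wz":0,"gripper":0.6},{"tx":86.5,"ty":-98,"tz":80,"wx":0,"wy":0,"wz":0,"gripper":0.6}]'

```text
time: 18.77
position: [0.4277, 0.0336, 0.1952]
tool_rot: [0.136, -3.131, 0.004]
ft_force: [0.1, -0.0, -0.8]
grip_width: 0.6
grip_force: 0.0
```

>>> jog_arm --increments '[{"tx":0,"ty":0,"tz":0,"wx":0,"wy":0,"wz":0,"gripper":0.6},{"tx":0,"ty":0,"tz":0,"wx":0,"wy":0,"wz":0,"gripper":0.6},{"tx":0,"ty":0,"tz":0,"wx":0,"wy":0,"wz":0,"gripper":0.6},{"tx":0,"ty":0,"tz":0,"wx":0,"wy":0,"wz":0,"gripper":0.6},{"tx":0,"ty":0,"tz":0,"wx":0,"wy":0,"wz":0,"gripper":0.6}]'

```text
time: 19.18
position: [0.4332, 0.0405, 0.199]
tool_rot: [-0.151, 3.137, 0.0]
ft_force: [0.2, -0.3, -0.1]
grip_width: 0.597
grip_force: 0.0
```

Run:
```python
from h import *
w=cam("wrist","w8")
print(proj(w,[[.4373,.1157,.026],[.4328,.039,.026]]))
for d in vision.spot_in("wrist","mount_1_mid"):print(d)
A=cam("side");print([(np.round(d["bbox"]).astype(int).tolist(),round(d["conf"],2)) for d in vision.spot_in("side","mount_1_mid")])
togo([.4328,.039,.009])
```

```text
[[397.13779817 189.80176719]
 [321.13498694 178.28362418]]
{'bbox': [305.2, 157.6, 338.3, 195.1], 'conf': 0.91}
{'bbox': [242.1, 310.8, 330.2, 336.9], 'conf': 0.52}
[([366, 260, 381, 278], 0.8)]
t 19.38 tool xyz mm [-1.000e-01 -9.000e-01  1.896e+02]
 Rm [[-0.996, -0.095, 0.0], [-0.095, 0.996, 0.0], [-0.0, 0.0, -1.0]]
```

>>> jog_arm --increments '[{"tx":0,"ty":-1,"tz":30,"wx":0,"wy":0,"wz":0,"gripper":0.6},{"tx":0,"ty":-1,"tz":65,"wx":0,"wy":0,"wz":0,"gripper":0.6},{"tx":0,"ty":-1,"tz":100,"wx":0,"wy":0,"wz":0,"gripper":0.6},{"tx":0,"ty":-1,"tz":130,"wx":0,"wy":0,"wz":0,"gripper":0.6},{"tx":0,"ty":-1,"tz":145,"wx":0,"wy":0,"wz":0,"gripper":0.6}]'

```text
time: 19.8
position: [0.4299, 0.0383, 0.05]
tool_rot: [0.148, -3.133, 0.0]
ft_force: [-0.9, -0.7, 0.4]
grip_width: 0.601
grip_force: 0.0
```

>>> jog_arm --increments '[{"tx":0,"ty":0,"tz":12,"wx":0,"wy":0,"wz":0,"gripper":0.6},{"tx":0,"ty":0,"tz":24,"wx":0,"wy":0,"wz":0,"gripper":0.6},{"tx":0,"ty":0,"tz":36,"wx":0,"wy":0,"wz":0,"gripper":0.6},{"tx":0,"ty":0,"tz":42,"wx":0,"wy":0,"wz":0,"gripper":0.6},{"tx":0,"ty":0,"tz":44.5,"wx":0,"wy":0,"wz":0,"gripper":0.55}]'

```text
time: 20.22
position: [0.4318, 0.0385, 0.0082]
tool_rot: [0.148, -3.136, 0.0]
ft_force: [0.2, -0.6, -0.4]
grip_width: 0.579
grip_force: 0.0
```

>>> jog_arm --increments '[{"tx":0,"ty":0,"tz":0,"wx":0,"wy":0,"wz":0,"gripper":0.3},{"tx":0,"ty":0,"tz":0,"wx":0,"wy":0,"wz":0,"gripper":0.3},{"tx":0,"ty":0,"tz":0,"wx":0,"wy":0,"wz":0,"gripper":0.3},{"tx":0,"ty":0,"tz":0,"wx":0,"wy":0,"wz":0,"gripper":0.3},{"tx":0,"ty":0,"tz":0,"wx":0,"wy":0,"wz":0,"gripper":0.3}]' --grip_force 20

```text
time: 20.63
position: [0.4332, 0.0385, 0.0098]
tool_rot: [-0.148, 3.136, -0.0]
ft_force: [-0.4, -0.6, 1.4]
grip_width: 0.382
grip_force: 20.0
```

>>> jog_arm --increments '[{"tx":0,"ty":0,"tz":0,"wx":0,"wy":0,"wz":0,"gripper":0.3},{"tx":0,"ty":0,"tz":-15,"wx":0,"wy":0,"wz":0,"gripper":0.3},{"tx":0,"ty":0,"tz":-35,"wx":0,"wy":0,"wz":0,"gripper":0.3},{"tx":0,"ty":0,"tz":-65,"wx":0,"wy":0,"wz":0,"gripper":0.3},{"tx":0,"ty":0,"tz":-95,"wx":0,"wy":0,"wz":0,"gripper":0.3}]'

```text
time: 21.05
position: [0.4313, 0.0384, 0.1044]
tool_rot: [0.148, -3.136, 0.0]
ft_force: [0.8, -0.7, -0.8]
grip_width: 0.383
grip_force: 20.0
```

Run:
```python
from h import *
th=np.radians(9.6);X=np.array([np.cos(th),np.sin(th),0]);Y=np.array([-np.sin(th),np.cos(th),0]);ax=np.array([.5614,.2972,0])
fl=ax-.135*X;print("floor",fl)
for y in(-.029,.029):print(fl+y*Y)
togo(fl-.029*Y+[0,0,.1])
```

```text
floor [0.42829053 0.27468622 0.        ]
[0.43312683 0.24609233 0.        ]
[0.42345424 0.3032801  0.        ]
t 21.05 tool xyz mm [-21.4 206.6   4.4]
 Rm [[-0.996, -0.094, -0.002], [-0.094, 0.996, -0.0], [0.002, 0.0, -1.0]]
```

>>> jog_arm --increments '[{"tx":-3,"ty":35,"tz":0,"wx":0,"wy":0,"wz":-0.02,"gripper":0.3},{"tx":-7,"ty":75,"tz":0,"wx":0,"wy":0,"wz":-0.04,"gripper":0.3},{"tx":-11,"ty":115,"tz":0,"wx":0,"wy":0,"wz":-0.073,"gripper":0.3},{"tx":-15,"ty":155,"tz":0,"wx":0,"wy":0,"wz":-0.073,"gripper":0.3},{"tx":-18,"ty":190,"tz":0,"wx":0,"wy":0,"wz":-0.073,"gripper":0.3}]'

```text
time: 21.47
position: [0.4321, 0.2319, 0.1044]
tool_rot: [-0.264, 3.13, 0.001]
ft_force: [1.1, -0.4, -1.0]
grip_width: 0.383
grip_force: 20.0
```

>>> jog_arm --increments '[{"tx":0,"ty":10,"tz":0,"wx":0,"wy":0,"wz":0,"gripper":0.3},{"tx":0,"ty":17,"tz":0,"wx":0,"wy":0,"wz":0,"gripper":0.3},{"tx":0,"ty":17,"tz":0,"wx":0,"wy":0,"wz":0,"gripper":0.3},{"tx":0,"ty":17,"tz":0,"wx":0,"wy":0,"wz":0,"gripper":0.3},{"tx":0,"ty":17,"tz":0,"wx":0,"wy":0,"wz":0,"gripper":0.3}]'

```text
time: 21.88
position: [0.4301, 0.244, 0.1038]
tool_rot: [0.258, -3.131, 0.002]
ft_force: [-0.2, -0.2, -1.1]
grip_width: 0.386
grip_force: 20.0
```

Run:
```python
from h import *
togo([.4331,.2461,.0257])
```

```text
t 21.88 tool xyz mm [-3.3  1.7 78.1]
 Rm [[-0.986, -0.164, -0.0], [-0.164, 0.986, -0.001], [0.0, -0.001, -1.0]]
```

>>> jog_arm --increments '[{"tx":-2.5,"ty":1.5,"tz":15,"wx":0,"wy":0,"wz":0,"gripper":0.3},{"tx":-2.5,"ty":1.5,"tz":32,"wx":0,"wy":0,"wz":0,"gripper":0.3},{"tx":-2.5,"ty":1.5,"tz":50,"wx":0,"wy":0,"wz":0,"gripper":0.3},{"tx":-2.5,"ty":1.5,"tz":64,"wx":0,"wy":0,"wz":0,"gripper":0.3},{"tx":-2.5,"ty":1.5,"tz":70,"wx":0,"wy":0,"wz":0,"gripper":0.3}]'

```text
time: 22.3
position: [0.4312, 0.2454, 0.0321]
tool_rot: [0.258, -3.128, 0.003]
ft_force: [-0.2, -0.7, -1.0]
grip_width: 0.383
grip_force: 20.0
```

>>> jog_arm --increments '[{"tx":0,"ty":0,"tz":2,"wx":0,"wy":0,"wz":0,"gripper":0.3},{"tx":0,"ty":0,"tz":4,"wx":0,"wy":0,"wz":0,"gripper":0.3},{"tx":0,"ty":0,"tz":6,"wx":0,"wy":0,"wz":0,"gripper":0.3},{"tx":0,"ty":0,"tz":8,"wx":0,"wy":0,"wz":0,"gripper":0.3},{"tx":0,"ty":0,"tz":8.5,"wx":0,"wy":0,"wz":0,"gripper":0.3}]'

```text
time: 22.72
position: [0.4323, 0.2481, 0.0259]
tool_rot: [-0.262, 3.13, 0.0]
ft_force: [-0.3, 0.2, -0.4]
grip_width: 0.384
grip_force: 20.0
```

>>> jog_arm --increments '[{"tx":0,"ty":0,"tz":0,"wx":0,"wy":0,"wz":0,"gripper":0.3},{"tx":0,"ty":0,"tz":0,"wx":0,"wy":0,"wz":0,"gripper":0.42},{"tx":0,"ty":0,"tz":0,"wx":0,"wy":0,"wz":0,"gripper":0.47},{"tx":0,"ty":0,"tz":0,"wx":0,"wy":0,"wz":0,"gripper":0.47},{"tx":0,"ty":0,"tz":0,"wx":0,"wy":0,"wz":0,"gripper":0.47}]'

```text
time: 23.13
position: [0.4321, 0.2482, 0.0258]
tool_rot: [-0.262, 3.13, 0.0]
ft_force: [-0.2, 0.3, -0.9]
grip_width: 0.46
grip_force: 0.0
```

>>> jog_arm --increments '[{"tx":0,"ty":0,"tz":-10,"wx":0,"wy":0,"wz":0,"gripper":0.47},{"tx":0,"ty":0,"tz":-30,"wx":0,"wy":0,"wz":0,"gripper":0.47},{"tx":0,"ty":0,"tz":-65,"wx":0,"wy":0,"wz":0,"gripper":0.6},{"tx":0,"ty":0,"tz":-105,"wx":0,"wy":0,"wz":0,"gripper":0.6},{"tx":0,"ty":0,"tz":-145,"wx":0,"wy":0,"wz":0,"gripper":0.6}]'

```text
time: 23.55
position: [0.4312, 0.2479, 0.1726]
tool_rot: [0.263, -3.13, 0.0]
ft_force: [1.3, -0.3, 0.9]
grip_width: 0.573
grip_force: 0.0
```

>>> jog_arm --increments '[{"tx":3,"ty":-35,"tz":-10,"wx":0,"wy":0,"wz":0.02,"gripper":0.6},{"tx":6,"ty":-70,"tz":-30,"wx":0,"wy":0,"wz":0.04,"gripper":0.6},{"tx":10,"ty":-105,"tz":-30,"wx":0,"wy":0,"wz":0.073,"gripper":0.6},{"tx":17,"ty":-125,"tz":-30,"wx":0,"wy":0,"wz":0.073,"gripper":0.6},{"tx":17,"ty":-132,"tz":-30,"wx":0,"wy":0,"wz":0.073,"gripper":0.6}]'

```text
time: 23.97
position: [0.4371, 0.1111, 0.2018]
tool_rot: [-0.139, 3.137, -0.002]
ft_force: [0.1, -0.1, -1.2]
grip_width: 0.6
grip_force: 0.0
```

>>> jog_arm --increments '[{"tx":0,"ty":0,"tz":0,"wx":0,"wy":0,"wz":0,"gripper":0.6},{"tx":0,"ty":0,"tz":0,"wx":0,"wy":0,"wz":0,"gripper":0.6},{"tx":0,"ty":0,"tz":0,"wx":0,"wy":0,"wz":0,"gripper":0.6},{"tx":0,"ty":0,"tz":0,"wx":0,"wy":0,"wz":0,"gripper":0.6},{"tx":0,"ty":0,"tz":0,"wx":0,"wy":0,"wz":0,"gripper":0.6}]'

```text
time: 24.38
position: [0.437, 0.1164, 0.2004]
tool_rot: [0.152, -3.138, -0.0]
ft_force: [-0.3, 0.6, -0.0]
grip_width: 0.599
grip_force: 0.0
```

Run:
```python
from h import *
w=cam("wrist","w9")
print(proj(w,[[.4373,.1157,.026],[.4322,.2482,.042]]))
for d in vision.spot_in("wrist","mount_1_mid"):print(d)
togo([.4373,.1157,.009])
```

```text
[[321.84866098 179.00226986]
 [459.64908605 190.49975172]]
{'bbox': [438.7, 166.4, 480.1, 210.8], 'conf': 0.8}
t 24.48 tool xyz mm [ -0.3  -0.2 191.4]
 Rm [[-0.995, -0.096, -0.0], [-0.096, 0.995, 0.0], [0.0, 0.0, -1.0]]
```

Run:
```python
import cv2,numpy as np
g=cv2.medianBlur(cv2.imread("pics/w9.png",0),3)[40:235]
c=cv2.HoughCircles(g,cv2.HOUGH_GRADIENT,1,20,param1=80,param2=18,minRadius=14,maxRadius=24)
print(None if c is None else np.round(c[0]+[0,40,0],1).tolist())
a=cv2.imread("pics/w9.png");b=cv2.imread("pics/w8.png")
for y in range(155,206,6):print(y,[int(a[y,x].mean()) for x in range(290,357,6)])
```

```text
[[160.5, 161.5, 16.7], [461.5, 192.5, 17.2], [320.5, 178.5, 18.2], [474.5, 116.5, 20.1]]
155 [148, 153, 147, 140, 116, 116, 119, 114, 113, 120, 146, 137]
161 [148, 155, 149, 118, 102, 111, 105, 139, 139, 149, 145, 134]
167 [153, 157, 154, 96, 148, 141, 140, 70, 147, 155, 145, 131]
173 [160, 160, 163, 145, 133, 140, 137, 137, 149, 156, 157, 145]
179 [160, 157, 157, 140, 137, 80, 115, 137, 129, 155, 155, 155]
185 [161, 155, 157, 137, 142, 76, 139, 140, 160, 162, 158, 153]
191 [157, 156, 157, 159, 141, 137, 139, 140, 161, 162, 155, 152]
197 [157, 149, 153, 151, 153, 156, 151, 158, 159, 161, 160, 159]
203 [154, 152, 144, 143, 136, 138, 144, 153, 159, 158, 163, 159]
```

>>> jog_arm --increments '[{"tx":0,"ty":0,"tz":30,"wx":0,"wy":0,"wz":0,"gripper":0.6},{"tx":0,"ty":0,"tz":65,"wx":0,"wy":0,"wz":0,"gripper":0.6},{"tx":0,"ty":0,"tz":100,"wx":0,"wy":0,"wz":0,"gripper":0.6},{"tx":0,"ty":0,"tz":130,"wx":0,"wy":0,"wz":0,"gripper":0.6},{"tx":0,"ty":0,"tz":145,"wx":0,"wy":0,"wz":0,"gripper":0.6}]'

```text
time: 24.9
position: [0.4345, 0.1147, 0.0519]
tool_rot: [0.149, -3.133, 0.001]
ft_force: [-1.4, 0.0, -0.0]
grip_width: 0.602
grip_force: 0.0
```

>>> jog_arm --increments '[{"tx":0,"ty":0,"tz":12,"wx":0,"wy":0,"wz":0,"gripper":0.6},{"tx":0,"ty":0,"tz":24,"wx":0,"wy":0,"wz":0,"gripper":0.6},{"tx":0,"ty":0,"tz":36,"wx":0,"wy":0,"wz":0,"gripper":0.6},{"tx":0,"ty":0,"tz":43,"wx":0,"wy":0,"wz":0,"gripper":0.6},{"tx":0,"ty":0,"tz":46,"wx":0,"wy":0,"wz":0,"gripper":0.55}]'

```text
time: 25.32
position: [0.4363, 0.1151, 0.0084]
tool_rot: [0.149, -3.136, 0.0]
ft_force: [-0.4, -0.1, 0.3]
grip_width: 0.577
grip_force: 0.0
```

>>> jog_arm --increments '[{"tx":0,"ty":0,"tz":0,"wx":0,"wy":0,"wz":0,"gripper":0.3},{"tx":0,"ty":0,"tz":0,"wx":0,"wy":0,"wz":0,"gripper":0.3},{"tx":0,"ty":0,"tz":0,"wx":0,"wy":0,"wz":0,"gripper":0.3},{"tx":0,"ty":0,"tz":0,"wx":0,"wy":0,"wz":0,"gripper":0.3},{"tx":0,"ty":0,"tz":0,"wx":0,"wy":0,"wz":0,"gripper":0.3}]' --grip_force 20

```text
time: 25.73
position: [0.4378, 0.1152, 0.0103]
tool_rot: [-0.148, 3.137, 0.0]
ft_force: [0.1, -0.5, 1.9]
grip_width: 0.381
grip_force: 20.0
```

>>> jog_arm --increments '[{"tx":0,"ty":0,"tz":0,"wx":0,"wy":0,"wz":0,"gripper":0.3},{"tx":0,"ty":0,"tz":-15,"wx":0,"wy":0,"wz":0,"gripper":0.3},{"tx":0,"ty":0,"tz":-35,"wx":0,"wy":0,"wz":0,"gripper":0.3},{"tx":0,"ty":0,"tz":-65,"wx":0,"wy":0,"wz":0,"gripper":0.3},{"tx":0,"ty":0,"tz":-95,"wx":0,"wy":0,"wz":0,"gripper":0.3}]'

```text
time: 26.15
position: [0.4361, 0.1148, 0.105]
tool_rot: [0.148, -3.136, 0.001]
ft_force: [0.2, 0.8, -0.2]
grip_width: 0.386
grip_force: 20.0
```

Run:
```python
from h import *
togo([.4231,.3052,.1])
```

```text
t 26.15 tool xyz mm [ -5.1 190.8   4.9]
 Rm [[-0.996, -0.094, -0.002], [-0.094, 0.996, -0.0], [0.002, -0.0, -1.0]]
```

>>> jog_arm --increments '[{"tx":-1,"ty":35,"tz":0,"wx":0,"wy":0,"wz":-0.02,"gripper":0.3},{"tx":-2,"ty":75,"tz":0,"wx":0,"wy":0,"wz":-0.04,"gripper":0.3},{"tx":-3,"ty":115,"tz":0,"wx":0,"wy":0,"wz":-0.073,"gripper":0.3},{"tx":-3.5,"ty":155,"tz":0,"wx":0,"wy":0,"wz":-0.073,"gripper":0.3},{"tx":-3.5,"ty":180,"tz":0,"wx":0,"wy":0,"wz":-0.073,"gripper":0.3}]'

```text
time: 26.57
position: [0.4224, 0.2991, 0.105]
tool_rot: [-0.268, 3.13, 0.004]
ft_force: [0.7, 0.2, -1.0]
grip_width: 0.385
grip_force: 20.0
```

>>> jog_arm --increments '[{"tx":0,"ty":8,"tz":0,"wx":0,"wy":0,"wz":0,"gripper":0.3},{"tx":0,"ty":11,"tz":0,"wx":0,"wy":0,"wz":0,"gripper":0.3},{"tx":0,"ty":11,"tz":0,"wx":0,"wy":0,"wz":0,"gripper":0.3},{"tx":0,"ty":11,"tz":0,"wx":0,"wy":0,"wz":0,"gripper":0.3},{"tx":0,"ty":11,"tz":0,"wx":0,"wy":0,"wz":0,"gripper":0.3}]'

```text
time: 26.98
position: [0.4225, 0.3034, 0.1044]
tool_rot: [0.258, -3.131, 0.002]
ft_force: [0.4, -0.5, -0.4]
grip_width: 0.386
grip_force: 20.0
```

>>> jog_arm --increments '[{"tx":0,"ty":0,"tz":0,"wx":0,"wy":0,"wz":0,"gripper":0.3},{"tx":0,"ty":0,"tz":0,"wx":0,"wy":0,"wz":0,"gripper":0.3},{"tx":0,"ty":0,"tz":0,"wx":0,"wy":0,"wz":0,"gripper":0.3},{"tx":0,"ty":0,"tz":0,"wx":0,"wy":0,"wz":0,"gripper":0.3},{"tx":0,"ty":0,"tz":0,"wx":0,"wy":0,"wz":0,"gripper":0.3}]'

```text
time: 27.4
position: [0.422, 0.3052, 0.1046]
tool_rot: [-0.262, 3.13, -0.0]
ft_force: [-0.2, -0.7, -0.4]
grip_width: 0.383
grip_force: 20.0
```

Run:
```python
from h import *
togo([.4231,.3052,.026])
```

```text
t 27.4 tool xyz mm [-1.1 -0.2 78.6]
 Rm [[-0.986, -0.166, 0.0], [-0.166, 0.986, -0.0], [-0.0, -0.0, -1.0]]
```

>>> jog_arm --increments '[{"tx":-1,"ty":0,"tz":15,"wx":0,"wy":0,"wz":0,"gripper":0.3},{"tx":-1,"ty":0,"tz":32,"wx":0,"wy":0,"wz":0,"gripper":0.3},{"tx":-1,"ty":0,"tz":50,"wx":0,"wy":0,"wz":0,"gripper":0.3},{"tx":-1,"ty":0,"tz":64,"wx":0,"wy":0,"wz":0,"gripper":0.3},{"tx":-1,"ty":0,"tz":70,"wx":0,"wy":0,"wz":0,"gripper":0.3}]'

```text
time: 27.82
position: [0.4217, 0.3047, 0.0326]
tool_rot: [0.262, -3.128, 0.002]
ft_force: [-1.0, -0.7, -0.1]
grip_width: 0.384
grip_force: 20.0
```

>>> jog_arm --increments '[{"tx":0,"ty":0,"tz":2,"wx":0,"wy":0,"wz":0,"gripper":0.3},{"tx":0,"ty":0,"tz":4,"wx":0,"wy":0,"wz":0,"gripper":0.3},{"tx":0,"ty":0,"tz":6,"wx":0,"wy":0,"wz":0,"gripper":0.3},{"tx":0,"ty":0,"tz":8,"wx":0,"wy":0,"wz":0,"gripper":0.3},{"tx":0,"ty":0,"tz":8.5,"wx":0,"wy":0,"wz":0,"gripper":0.3}]'

```text
time: 28.23
position: [0.4232, 0.3058, 0.0264]
tool_rot: [-0.262, 3.13, 0.0]
ft_force: [0.2, -0.0, 0.4]
grip_width: 0.387
grip_force: 20.0
```

>>> jog_arm --increments '[{"tx":0,"ty":0,"tz":0,"wx":0,"wy":0,"wz":0,"gripper":0.3},{"tx":0,"ty":0,"tz":0,"wx":0,"wy":0,"wz":0,"gripper":0.42},{"tx":0,"ty":0,"tz":0,"wx":0,"wy":0,"wz":0,"gripper":0.47},{"tx":0,"ty":0,"tz":0,"wx":0,"wy":0,"wz":0,"gripper":0.47},{"tx":0,"ty":0,"tz":0,"wx":0,"wy":0,"wz":0,"gripper":0.47}]'

```text
time: 28.65
position: [0.423, 0.3057, 0.0263]
tool_rot: [-0.262, 3.13, 0.0]
ft_force: [-0.3, 0.3, 0.5]
grip_width: 0.466
grip_force: 0.0
```

>>> jog_arm --increments '[{"tx":0,"ty":0,"tz":-10,"wx":0,"wy":0,"wz":0,"gripper":0.47},{"tx":0,"ty":0,"tz":-30,"wx":0,"wy":0,"wz":0,"gripper":0.47},{"tx":0,"ty":0,"tz":-60,"wx":0,"wy":0,"wz":0,"gripper":0.1},{"tx":0,"ty":0,"tz":-90,"wx":0,"wy":0,"wz":0,"gripper":0},{"tx":0,"ty":0,"tz":-120,"wx":0,"wy":0,"wz":0,"gripper":0}]'

```text
time: 29.07
position: [0.4226, 0.3056, 0.1481]
tool_rot: [-0.263, 3.13, 0.0]
ft_force: [0.6, -0.3, 0.1]
grip_width: 0.319
grip_force: 0.0
```

Run:
```python
from h import *
w=cam("wrist","w10")
print(proj(w,[[.4231,.305,.042],[.4322,.2482,.042]]))
for d in vision.spot_in("wrist","mount_1_mid"):print(d)
g=cv2.medianBlur(w["color"][:,:,1],3)[:235]
c=cv2.HoughCircles(g,cv2.HOUGH_GRADIENT,1,20,param1=80,param2=18,minRadius=14,maxRadius=26)
print(None if c is None else np.round(c[0],1).tolist())
th=np.radians(9.6);X=np.array([np.cos(th),np.sin(th),0])
# tray out: outer front face is 49 mm in front of floor centre
ax=np.array([.5614,.2972,0]); print("front out",ax-.184*X,"home",ax-.049*X); togo(ax-.215*X+[0,0,.15])
```

```text
[[321.45781815 197.81371488]
 [250.02762623 197.29113031]]
{'bbox': [232.9, 171.1, 276.9, 218.3], 'conf': 0.66}
[[252.5, 196.5, 22.0], [323.5, 197.5, 21.0], [89.5, 63.5, 17.100000381469727]]
front out [0.37997673 0.26651455 0.        ] home [0.51308619 0.28902833 0.        ]
t 29.17 tool xyz mm [ 83.1 -33.4   1.4]
 Rm [[-0.986, -0.167, 0.009], [-0.167, 0.986, 0.005], [-0.01, 0.004, -1.0]]
```

>>> jog_arm --increments '[{"tx":20,"ty":-8,"tz":0,"wx":0,"wy":0,"wz":0,"gripper":0},{"tx":40,"ty":-16,"tz":0,"wx":0,"wy":0,"wz":0,"gripper":0},{"tx":60,"ty":-24,"tz":0,"wx":0,"wy":0,"wz":0,"gripper":0},{"tx":77,"ty":-31.5,"tz":0,"wx":0,"wy":0,"wz":0,"gripper":0},{"tx":77,"ty":-31.5,"tz":0,"wx":0,"wy":0,"wz":0,"gripper":0}]'

```text
time: 29.58
position: [0.3495, 0.2598, 0.1457]
tool_rot: [0.263, -3.129, 0.004]
ft_force: [-0.9, 0.4, -0.4]
grip_width: 0.008
grip_force: 0.0
```

>>> jog_arm --increments '[{"tx":0,"ty":0,"tz":25,"wx":0,"wy":0,"wz":0,"gripper":0},{"tx":0,"ty":0,"tz":50,"wx":0,"wy":0,"wz":0,"gripper":0},{"tx":0,"ty":0,"tz":75,"wx":0,"wy":0,"wz":0,"gripper":0},{"tx":0,"ty":0,"tz":92,"wx":0,"wy":0,"wz":0,"gripper":0},{"tx":0,"ty":0,"tz":97,"wx":0,"wy":0,"wz":0,"gripper":0}]'

```text
time: 30.0
position: [0.3506, 0.2607, 0.0464]
tool_rot: [0.262, -3.126, 0.003]
ft_force: [0.1, -0.5, 0.6]
grip_width: 0.003
grip_force: 0.0
```

>>> jog_arm --increments '[{"tx":0,"ty":0,"tz":4,"wx":0,"wy":0,"wz":0,"gripper":0},{"tx":0,"ty":0,"tz":8,"wx":0,"wy":0,"wz":0,"gripper":0},{"tx":0,"ty":0,"tz":9,"wx":0,"wy":0,"wz":0,"gripper":0},{"tx":0,"ty":0,"tz":9,"wx":0,"wy":0,"wz":0,"gripper":0},{"tx":0,"ty":0,"tz":9,"wx":0,"wy":0,"wz":0,"gripper":0}]'

```text
time: 30.42
position: [0.3528, 0.2621, 0.0408]
tool_rot: [-0.262, 3.129, 0.001]
ft_force: [-0.0, -0.0, 0.4]
grip_width: 0.009
grip_force: 0.0
```

Run:
```python
from h import *
togo([.3524,.2618,.040]);s,_,_=st();print(s["grip_width"],s["joint_positions"])
```

```text
t 30.42 tool xyz mm [ 0.5 -0.3  0.8]
 Rm [[-0.986, -0.166, 0.001], [-0.166, 0.986, 0.001], [-0.002, 0.0, -1.0]]
0.008985557351494923 [-0.24041504  0.07950382 -0.46994478  2.13911943  0.04537284  0.9305122
  1.00185927]
```

>>> jog_arm --increments '[{"tx":-5,"ty":0,"tz":0,"wx":0,"wy":0,"wz":0,"gripper":0},{"tx":-11,"ty":0,"tz":0,"wx":0,"wy":0,"wz":0,"gripper":0},{"tx":-16,"ty":0,"tz":0,"wx":0,"wy":0,"wz":0,"gripper":0},{"tx":-20,"ty":0,"tz":0,"wx":0,"wy":0,"wz":0,"gripper":0},{"tx":-25,"ty":0,"tz":0,"wx":0,"wy":0,"wz":0,"gripper":0}]'

```text
time: 30.83
position: [0.3766, 0.2659, 0.04]
tool_rot: [0.262, -3.129, 0.001]
ft_force: [-2.5, -1.1, 1.8]
grip_width: 0.007
grip_force: 1.2
```

>>> jog_arm --increments '[{"tx":-6,"ty":0,"tz":0,"wx":0,"wy":0,"wz":0,"gripper":0},{"tx":-12,"ty":0,"tz":0,"wx":0,"wy":0,"wz":0,"gripper":0},{"tx":-19,"ty":0,"tz":0,"wx":0,"wy":0,"wz":0,"gripper":0},{"tx":-27,"ty":0,"tz":0,"wx":0,"wy":0,"wz":0,"gripper":0},{"tx":-35,"ty":0,"tz":0,"wx":0,"wy":0,"wz":0,"gripper":0}]'

```text
time: 31.25
position: [0.412, 0.2718, 0.0399]
tool_rot: [0.262, -3.13, 0.0]
ft_force: [-2.6, -0.4, 1.0]
grip_width: 0.005
grip_force: 1.3
```

>>> jog_arm --increments '[{"tx":-8,"ty":0,"tz":0,"wx":0,"wy":0,"wz":0,"gripper":0},{"tx":-16,"ty":0,"tz":0,"wx":0,"wy":0,"wz":0,"gripper":0},{"tx":-24,"ty":0,"tz":0,"wx":0,"wy":0,"wz":0,"gripper":0},{"tx":-32,"ty":0,"tz":0,"wx":0,"wy":0,"wz":0,"gripper":0},{"tx":-40,"ty":0,"tz":0,"wx":0,"wy":0,"wz":0,"gripper":0}]'

```text
time: 31.67
position: [0.4515, 0.2784, 0.0399]
tool_rot: [0.262, -3.13, 0.0]
ft_force: [-2.6, 0.1, -0.1]
grip_width: 0.008
grip_force: 1.3
```

>>> jog_arm --increments '[{"tx":-8,"ty":0,"tz":0,"wx":0,"wy":0,"wz":0,"gripper":0},{"tx":-15,"ty":0,"tz":0,"wx":0,"wy":0,"wz":0,"gripper":0},{"tx":-21,"ty":0,"tz":0,"wx":0,"wy":0,"wz":0,"gripper":0},{"tx":-26,"ty":0,"tz":0,"wx":0,"wy":0,"wz":0,"gripper":0},{"tx":-29,"ty":0,"tz":0,"wx":0,"wy":0,"wz":0,"gripper":0}]'

```text
time: 32.08
position: [0.4801, 0.2832, 0.04]
tool_rot: [-0.262, 3.13, 0.0]
ft_force: [-1.8, 0.6, 0.7]
grip_width: 0.005
grip_force: 1.1
```

>>> jog_arm --increments '[{"tx":2,"ty":0,"tz":0,"wx":0,"wy":0,"wz":0,"gripper":0},{"tx":8,"ty":0,"tz":0,"wx":0,"wy":-0.1,"wz":0,"gripper":0},{"tx":12,"ty":0,"tz":0,"wx":0,"wy":-0.2,"wz":0,"gripper":0},{"tx":12,"ty":0,"tz":0,"wx":0,"wy":-0.3,"wz":0,"gripper":0},{"tx":12,"ty":0,"tz":0,"wx":0,"wy":-0.38,"wz":0,"gripper":0}]'

```text
time: 32.5
position: [0.4673, 0.2813, 0.0409]
tool_rot: [-0.232, 2.747, 0.047]
ft_force: [0.0, -0.3, 0.4]
grip_width: 0.005
grip_force: 0.0
```

Run:
```python
from h import *
s,p,Rm=st();print(p);togo([.5035,.2873,.041])
```

```text
[0.46727147 0.28134614 0.04085879]
t 32.5 tool xyz mm [-34.1  -0.2  13.7]
 Rm [[-0.913, -0.168, 0.371], [-0.155, 0.986, 0.064], [-0.376, 0.001, -0.926]]
```

>>> jog_arm --increments '[{"tx":-4.6,"ty":0,"tz":1.9,"wx":0,"wy":0,"wz":0,"gripper":0},{"tx":-10.2,"ty":0,"tz":4.1,"wx":0,"wy":0,"wz":0,"gripper":0},{"tx":-16.7,"ty":0,"tz":6.8,"wx":0,"wy":0,"wz":0,"gripper":0},{"tx":-23.2,"ty":0,"tz":9.4,"wx":0,"wy":0,"wz":0,"gripper":0},{"tx":-29.6,"ty":0,"tz":12,"wx":0,"wy":0,"wz":0,"gripper":0}]'

```text
time: 32.92
position: [0.5012, 0.287, 0.0405]
tool_rot: [-0.229, 2.753, 0.045]
ft_force: [-2.3, -0.0, 1.2]
grip_width: 0.009
grip_force: 1.2
```

>>> jog_arm --increments '[{"tx":-1.4,"ty":0,"tz":0.6,"wx":0,"wy":0,"wz":0,"gripper":0},{"tx":-2.8,"ty":0,"tz":1.1,"wx":0,"wy":0,"wz":0,"gripper":0},{"tx":-4.2,"ty":0,"tz":1.7,"wx":0,"wy":0,"wz":0,"gripper":0},{"tx":-4.6,"ty":0,"tz":1.9,"wx":0,"wy":0,"wz":0,"gripper":0},{"tx":-5.1,"ty":0,"tz":2.1,"wx":0,"wy":0,"wz":0,"gripper":0}]'

```text
time: 33.33
position: [0.5042, 0.2873, 0.0397]
tool_rot: [-0.231, 2.754, 0.044]
ft_force: [-4.4, -0.8, 3.9]
grip_width: 0.007
grip_force: 2.4
```

>>> jog_arm --increments '[{"tx":-0.7,"ty":0,"tz":0.3,"wx":0,"wy":0,"wz":0,"gripper":0},{"tx":-1.4,"ty":0,"tz":0.6,"wx":0,"wy":0,"wz":0,"gripper":0},{"tx":-2,"ty":0,"tz":0.8,"wx":0,"wy":0,"wz":0,"gripper":0},{"tx":-2.8,"ty":0,"tz":1.1,"wx":0,"wy":0,"wz":0,"gripper":0},{"tx":-2.8,"ty":0,"tz":1.1,"wx":0,"wy":0,"wz":0,"gripper":0}]'

```text
time: 33.75
position: [0.5046, 0.2874, 0.0393]
tool_rot: [-0.232, 2.757, 0.041]
ft_force: [-15.1, -3.8, 12.7]
grip_width: 0.007
grip_force: 7.5
```

>>> jog_arm --increments '[{"tx":6,"ty":0,"tz":-2.5,"wx":0,"wy":0,"wz":0,"gripper":0},{"tx":16,"ty":0,"tz":-6.5,"wx":0,"wy":0,"wz":0,"gripper":0},{"tx":26,"ty":0,"tz":-11,"wx":0,"wy":0.1,"wz":0,"gripper":0},{"tx":26,"ty":0,"tz":-11,"wx":0,"wy":0.2,"wz":0,"gripper":0},{"tx":26,"ty":0,"tz":-11,"wx":0,"wy":0.3,"wz":0,"gripper":0}]'

```text
time: 34.17
position: [0.4785, 0.2837, 0.0415]
tool_rot: [-0.259, 3.054, 0.011]
ft_force: [0.9, -0.4, -0.3]
grip_width: 0.005
grip_force: 0.0
```

>>> jog_arm --increments '[{"tx":0,"ty":0,"tz":-25,"wx":0,"wy":0.08,"wz":0,"gripper":0.3},{"tx":0,"ty":0,"tz":-60,"wx":0,"wy":0.08,"wz":0,"gripper":0.6},{"tx":0,"ty":0,"tz":-95,"wx":0,"wy":0.08,"wz":0,"gripper":0.6},{"tx":0,"ty":0,"tz":-130,"wx":0,"wy":0.08,"wz":0,"gripper":0.6},{"tx":0,"ty":0,"tz":-165,"wx":0,"wy":0.08,"wz":0,"gripper":0.6}]'

```text
time: 34.58
position: [0.4662, 0.2807, 0.2063]
tool_rot: [-0.262, 3.13, -0.0]
ft_force: [0.8, 1.0, -0.0]
grip_width: 0.299
grip_force: 0.0
```

Run:
```python
from h import *
togo([.6755,.0074,.2])
A=cam("side");B=cam("scene")
for n in("scene","side"):print(n,[(np.round(d["bbox"]).astype(int).tolist(),round(d["conf"],2)) for t in("tray_front","crank_socket") for d in vision.spot_in(n,t)])
```

```text
t 34.58 tool xyz mm [-161.  -304.2    6.4]
 Rm [[-0.986, -0.166, 0.0], [-0.166, 0.986, -0.0], [-0.0, -0.0, -1.0]]
scene [([217, 264, 302, 320], 0.77), ([315, 181, 347, 218], 0.96)]
side [([212, 236, 283, 273], 0.81), ([338, 168, 359, 206], 0.75), ([213, 237, 284, 276], 0.52), ([192, 192, 299, 282], 0.22)]
```

>>> jog_arm --increments '[{"tx":-15,"ty":-28,"tz":0,"wx":0,"wy":0,"wz":0,"gripper":0.6},{"tx":-33,"ty":-62,"tz":0,"wx":0,"wy":0,"wz":0,"gripper":0.6},{"tx":-51,"ty":-97,"tz":0,"wx":0,"wy":0,"wz":0,"gripper":0.6},{"tx":-69,"ty":-131,"tz":0,"wx":0,"wy":0,"wz":0,"gripper":0.6},{"tx":-87,"ty":-165,"tz":0,"wx":0,"wy":0,"wz":0,"gripper":0.6}]'

```text
time: 35.3
position: [0.5798, 0.1308, 0.2028]
tool_rot: [0.262, -3.128, 0.001]
ft_force: [1.2, 1.1, 0.1]
grip_width: 0.596
grip_force: 0.0
```

>>> jog_arm --increments '[{"tx":-18,"ty":-34,"tz":0,"wx":0,"wy":0,"wz":0,"gripper":0.6},{"tx":-36,"ty":-68,"tz":0,"wx":0,"wy":0,"wz":0,"gripper":0.6},{"tx":-54,"ty":-100,"tz":0,"wx":0,"wy":0,"wz":-0.03,"gripper":0.6},{"tx":-70,"ty":-130,"tz":0,"wx":0,"wy":0,"wz":-0.054,"gripper":0.6},{"tx":-74,"ty":-139,"tz":0,"wx":0,"wy":0,"wz":-0.054,"gripper":0.6}]'

```text
time: 35.72
position: [0.6773, 0.0004, 0.2015]
tool_rot: [0.336, -3.12, 0.006]
ft_force: [-1.5, -0.5, 0.7]
grip_width: 0.602
grip_force: 0.0
```

>>> jog_arm --increments '[{"tx":0,"ty":0,"tz":0,"wx":0,"wy":0,"wz":0,"gripper":0.6},{"tx":0,"ty":0,"tz":0,"wx":0,"wy":0,"wz":0,"gripper":0.6},{"tx":0,"ty":0,"tz":0,"wx":0,"wy":0,"wz":0,"gripper":0.6},{"tx":0,"ty":0,"tz":0,"wx":0,"wy":0,"wz":0,"gripper":0.6},{"tx":0,"ty":0,"tz":0,"wx":0,"wy":0,"wz":0,"gripper":0.6}]'

```text
time: 36.13
position: [0.6753, 0.0102, 0.2052]
tool_rot: [-0.351, 3.122, 0.001]
ft_force: [-0.1, 0.4, 0.2]
grip_width: 0.599
grip_force: 0.0
```

Run:
```python
from h import *
togo([.6755,.0074,.031]);s,p,Rm=st();print(p,s["joint_positions"][6])
w=cam("wrist","w11");print(proj(w,[[.6755,.0074,.056]]))
g=cv2.medianBlur(w["color"][:,:,1],3)[:240]
c=cv2.HoughCircles(g,cv2.HOUGH_GRADIENT,1,20,param1=80,param2=18,minRadius=10,maxRadius=26)
print(None if c is None else np.round(c[0],1).tolist())
# red handle top not visible? report
h=cv2.cvtColor(w["color"],cv2.COLOR_BGR2HSV);m=cv2.inRange(h,(0,150,60),(6,255,255))[:240];print(cv2.connectedComponentsWithStats(m)[2][1:6].tolist())
```

```text
t 36.13 tool xyz mm [  0.5  -2.9 174.2]
 Rm [[-0.975, -0.222, 0.0], [-0.222, 0.975, 0.001], [-0.0, 0.0, -1.0]]
[0.67533168 0.01022194 0.20516039] 1.6827105965911024
[[319.28918652 184.02396158]]
[[305.5, 19.5, 22.399999618530273], [318.5, 180.5, 16.299999237060547], [103.5, 48.5, 22.100000381469727], [601.5, 102.5, 24.299999237060547], [450.5, 42.5, 21.0], [553.5, 88.5, 18.799999237060547], [22.5, 89.5, 16.600000381469727], [32.5, 20.5, 21.0], [607.5, 135.5, 17.700000762939453], [58.5, 165.5, 14.399999618530273], [488.5, 41.5, 14.399999618530273], [36.5, 195.5, 12.899999618530273], [545.5, 127.5, 11.800000190734863], [69.5, 194.5, 13.199999809265137], [39.5, 152.5, 12.100000381469727]]
[[2, 0, 5, 2, 7], [7, 0, 26, 28, 260], [30, 0, 2, 2, 2], [110, 3, 1, 1, 1], [26, 9, 2, 2, 3]]
```

>>> jog_arm --increments '[{"tx":0.5,"ty":-2.5,"tz":30,"wx":0,"wy":0,"wz":0,"gripper":0.6},{"tx":0.5,"ty":-2.5,"tz":65,"wx":0,"wy":0,"wz":0,"gripper":0.6},{"tx":0.5,"ty":-2.5,"tz":95,"wx":0,"wy":0,"wz":0,"gripper":0.6},{"tx":0.5,"ty":-2.5,"tz":120,"wx":0,"wy":0,"wz":0,"gripper":0.6},{"tx":0.5,"ty":-2.5,"tz":132,"wx":0,"wy":0,"wz":0,"gripper":0.6}]'

```text
time: 36.6
position: [0.6734, 0.0061, 0.0691]
tool_rot: [0.348, -3.117, -0.001]
ft_force: [-0.5, -0.3, -0.2]
grip_width: 0.598
grip_force: 0.0
```

>>> jog_arm --increments '[{"tx":0,"ty":0,"tz":12,"wx":0,"wy":0,"wz":0,"gripper":0.6},{"tx":0,"ty":0,"tz":24,"wx":0,"wy":0,"wz":0,"gripper":0.6},{"tx":0,"ty":0,"tz":34,"wx":0,"wy":0,"wz":0,"gripper":0.6},{"tx":0,"ty":0,"tz":40,"wx":0,"wy":0,"wz":0,"gripper":0.6},{"tx":0,"ty":0,"tz":42,"wx":0,"wy":0,"wz":0,"gripper":0.5}]'

```text
time: 37.02
position: [0.6759, 0.0055, 0.0303]
tool_rot: [0.347, -3.122, 0.0]
ft_force: [-0.4, 0.2, 0.4]
grip_width: 0.573
grip_force: 0.0
```

>>> jog_arm --increments '[{"tx":0,"ty":0,"tz":0,"wx":0,"wy":0,"wz":0,"gripper":0.2},{"tx":0,"ty":0,"tz":0,"wx":0,"wy":0,"wz":0,"gripper":0.2},{"tx":0,"ty":0,"tz":0,"wx":0,"wy":0,"wz":0,"gripper":0.2},{"tx":0,"ty":0,"tz":0,"wx":0,"wy":0,"wz":0,"gripper":0.2},{"tx":0,"ty":0,"tz":0,"wx":0,"wy":0,"wz":0,"gripper":0.2}]' --grip_force 40

```text
time: 37.43
position: [0.6768, 0.005, 0.0319]
tool_rot: [-0.346, 3.121, -0.001]
ft_force: [0.4, -0.5, 1.4]
grip_width: 0.314
grip_force: 40.0
```

>>> jog_arm --increments '[{"tx":0,"ty":0,"tz":0,"wx":0,"wy":0,"wz":0,"gripper":0.2},{"tx":0,"ty":0,"tz":0,"wx":0,"wy":0,"wz":0,"gripper":0.2},{"tx":0,"ty":0,"tz":0,"wx":0,"wy":0,"wz":0,"gripper":0.2},{"tx":0,"ty":0,"tz":-5,"wx":0,"wy":0,"wz":0,"gripper":0.2},{"tx":0,"ty":0,"tz":-15,"wx":0,"wy":0,"wz":0,"gripper":0.2}]'

```text
time: 37.85
position: [0.6734, 0.0059, 0.0435]
tool_rot: [0.347, -3.117, -0.002]
ft_force: [-0.0, -0.2, -4.4]
grip_width: 0.313
grip_force: 40.0
```

>>> jog_arm --increments '[{"tx":0,"ty":0,"tz":-20,"wx":0,"wy":0,"wz":0,"gripper":0.2},{"tx":0,"ty":0,"tz":-55,"wx":0,"wy":0,"wz":0,"gripper":0.2},{"tx":0,"ty":0,"tz":-95,"wx":0,"wy":0,"wz":0,"gripper":0.2},{"tx":0,"ty":0,"tz":-135,"wx":0,"wy":0,"wz":0,"gripper":0.2},{"tx":0,"ty":0,"tz":-175,"wx":0,"wy":0,"wz":0,"gripper":0.2}]'

```text
time: 38.27
position: [0.6748, 0.0062, 0.2221]
tool_rot: [0.348, -3.12, -0.001]
ft_force: [1.5, 0.9, -3.2]
grip_width: 0.311
grip_force: 40.0
```

>>> jog_arm --increments '[{"tx":4,"ty":25,"tz":-10,"wx":0,"wy":0,"wz":0,"gripper":0.2},{"tx":9,"ty":58,"tz":-20,"wx":0,"wy":0,"wz":0,"gripper":0.2},{"tx":14,"ty":92,"tz":-30,"wx":0,"wy":0,"wz":0,"gripper":0.2},{"tx":19,"ty":126,"tz":-30,"wx":0,"wy":0,"wz":0,"gripper":0.2},{"tx":24,"ty":160,"tz":-30,"wx":0,"wy":0,"wz":0,"gripper":0.2}]'

```text
time: 38.68
position: [0.6162, 0.1583, 0.2516]
tool_rot: [-0.348, 3.122, 0.001]
ft_force: [0.8, 0.8, -2.7]
grip_width: 0.312
grip_force: 40.0
```

>>> jog_arm --increments '[{"tx":5,"ty":35,"tz":0,"wx":0,"wy":0,"wz":0.12,"gripper":0.2},{"tx":10,"ty":70,"tz":0,"wx":0,"wy":0,"wz":0.24,"gripper":0.2},{"tx":15,"ty":105,"tz":0,"wx":0,"wy":0,"wz":0.36,"gripper":0.2},{"tx":20,"ty":135,"tz":0,"wx":0,"wy":0,"wz":0.48,"gripper":0.2},{"tx":23,"ty":150,"tz":0,"wx":0,"wy":0,"wz":0.6,"gripper":0.2}]'

```text
time: 39.1
position: [0.5578, 0.3038, 0.2505]
tool_rot: [-0.588, -3.082, -0.003]
ft_force: [-0.1, 0.5, -4.1]
grip_width: 0.314
grip_force: 40.0
```

>>> jog_arm --increments '[{"tx":0,"ty":0,"tz":0,"wx":0,"wy":0,"wz":0.1,"gripper":0.2},{"tx":0,"ty":0,"tz":0,"wx":0,"wy":0,"wz":0.137,"gripper":0.2},{"tx":0,"ty":0,"tz":0,"wx":0,"wy":0,"wz":0.137,"gripper":0.2},{"tx":0,"ty":0,"tz":0,"wx":0,"wy":0,"wz":0.137,"gripper":0.2},{"tx":0,"ty":0,"tz":0,"wx":0,"wy":0,"wz":0.137,"gripper":0.2}]'

```text
time: 39.52
position: [0.5619, 0.2974, 0.2506]
tool_rot: [-0.8, -3.037, 0.001]
ft_force: [-0.5, -0.6, -2.8]
grip_width: 0.312
grip_force: 40.0
```

Run:
```python
from h import *
togo([.5614,.2972,.215]);s,p,Rm=st();print(p,np.degrees(np.arctan2(Rm[1,0],Rm[0,0])),s["joint_positions"][6])
w=cam("wrist","w12");c=w["color"][60:260,190:450]
cv2.imwrite("pics/c12.png",cv2.resize(c,None,fx=3,fy=3,interpolation=2));print(proj(w,[p,p+[0,0,.024]]))
```

```text
t 39.52 tool xyz mm [ 0.3 -0.4 35.6]
 Rm [[-0.87, 0.492, -0.001], [0.492, 0.87, -0.0], [0.001, -0.001, -1.0]]
[0.56188788 0.2973893  0.25063505] 150.49726926311223 0.46841886305333014
[[323.00214699 254.72782872]
 [322.83287909 277.73986309]]
```

View pics/c12.png

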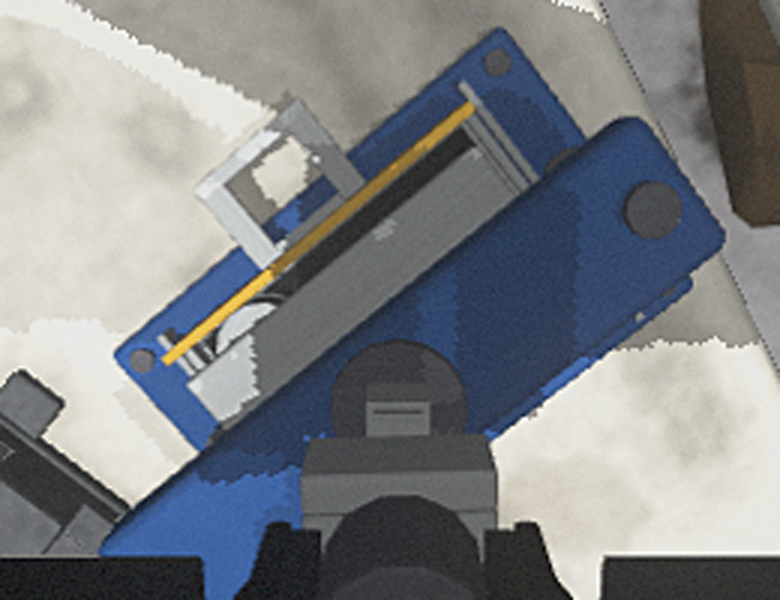

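The frame shows the hub's flats parallel to the shaft square, with both centred at x=399. The front corner of a mount is visible under the platen at (240,325). I'll check the offset along tool x numerically.

Run:
```python
from h import *
w=cam("wrist");s,p,Rm=st();a=np.array([.5614,.2972,0])
for n,v,z,r in[("hub bottom edge",60+437/3,.2228,p),("hub top edge",60+472/3,.2448,p),("collar edge",60+340/3,.146,a),("shaft lead far edge",60+385/3,.164,a),("shaft16 far",60+385/3,.160,a)]:
    q=atz(w,(323.0,v),z);print(n,np.round(Rm.T@(q-r)*1000,1)[:2])
```

```text
hub bottom edge [17.8 -0.1]
hub top edge [18.3 -0. ]
collar edge [20.2  0.1]
shaft lead far edge [12.6  0.1]
shaft16 far [11.6  0.1]
```

>>> jog_arm --increments '[{"tx":0,"ty":0,"tz":12,"wx":0,"wy":0,"wz":0,"gripper":0.2},{"tx":0,"ty":0,"tz":26,"wx":0,"wy":0,"wz":0,"gripper":0.2},{"tx":0,"ty":0,"tz":40,"wx":0,"wy":0,"wz":0,"gripper":0.2},{"tx":0,"ty":0,"tz":50,"wx":0,"wy":0,"wz":0,"gripper":0.2},{"tx":0,"ty":0,"tz":52,"wx":0,"wy":0,"wz":0,"gripper":0.2}]'

```text
time: 40.03
position: [0.5608, 0.2966, 0.1956]
tool_rot: [-0.8, -3.034, 0.005]
ft_force: [-1.1, -0.0, -4.1]
grip_width: 0.309
grip_force: 40.0
```

>>> jog_arm --increments '[{"tx":0,"ty":0,"tz":2,"wx":0,"wy":0,"wz":0,"gripper":0.2},{"tx":0,"ty":0,"tz":4,"wx":0,"wy":0,"wz":0,"gripper":0.2},{"tx":0,"ty":0,"tz":7,"wx":0,"wy":0,"wz":0,"gripper":0.2},{"tx":0,"ty":0,"tz":9,"wx":0,"wy":0,"wz":0,"gripper":0.2},{"tx":0,"ty":0,"tz":11,"wx":0,"wy":0,"wz":0,"gripper":0.2}]'

```text
time: 40.45
position: [0.5624, 0.2978, 0.1882]
tool_rot: [0.801, 3.037, 0.001]
ft_force: [0.3, -0.2, -3.1]
grip_width: 0.31
grip_force: 40.0
```

>>> jog_arm --increments '[{"tx":0,"ty":0,"tz":2,"wx":0,"wy":0,"wz":0,"gripper":0.2},{"tx":0,"ty":0,"tz":4,"wx":0,"wy":0,"wz":0,"gripper":0.2},{"tx":0,"ty":0,"tz":6,"wx":0,"wy":0,"wz":0,"gripper":0.2},{"tx":0,"ty":0,"tz":8,"wx":0,"wy":0,"wz":0,"gripper":0.2},{"tx":0,"ty":0,"tz":10,"wx":0,"wy":0,"wz":0,"gripper":0.2}]'

```text
time: 40.87
position: [0.5623, 0.2976, 0.1778]
tool_rot: [0.801, 3.037, -0.0]
ft_force: [0.8, -0.0, -3.4]
grip_width: 0.312
grip_force: 40.0
```

>>> jog_arm --increments '[{"tx":0,"ty":0,"tz":2,"wx":0,"wy":0,"wz":0,"gripper":0.2},{"tx":0,"ty":0,"tz":4,"wx":0,"wy":0,"wz":0,"gripper":0.2},{"tx":0,"ty":0,"tz":6,"wx":0,"wy":0,"wz":0,"gripper":0.2},{"tx":0,"ty":0,"tz":7,"wx":0,"wy":0,"wz":0,"gripper":0.2},{"tx":0,"ty":0,"tz":8,"wx":0,"wy":0,"wz":0,"gripper":0.2}]'

```text
time: 41.28
position: [0.5622, 0.2976, 0.1698]
tool_rot: [0.801, 3.038, -0.0]
ft_force: [0.0, -0.9, -1.3]
grip_width: 0.311
grip_force: 40.0
```

>>> jog_arm --increments '[{"tx":0,"ty":0,"tz":0.5,"wx":0,"wy":0,"wz":0,"gripper":0.2},{"tx":0,"ty":0,"tz":1,"wx":0,"wy":0,"wz":0,"gripper":0.2},{"tx":0,"ty":0,"tz":1.5,"wx":0,"wy":0,"wz":0,"gripper":0.2},{"tx":0,"ty":0,"tz":2,"wx":0,"wy":0,"wz":0,"gripper":0.2},{"tx":0,"ty":0,"tz":2,"wx":0,"wy":0,"wz":0,"gripper":0.2}]'

```text
time: 41.7
position: [0.5623, 0.2976, 0.1697]
tool_rot: [0.801, 3.037, 0.0]
ft_force: [-3.1, -2.8, 5.8]
grip_width: 0.309
grip_force: 40.0
```

>>> jog_arm --increments '[{"tx":0,"ty":0,"tz":-1,"wx":0,"wy":0,"wz":0,"gripper":0.4},{"tx":0,"ty":0,"tz":-2,"wx":0,"wy":0,"wz":0,"gripper":0.5},{"tx":0,"ty":0,"tz":-2,"wx":0,"wy":0,"wz":0,"gripper":0.5},{"tx":0,"ty":0,"tz":-2,"wx":0,"wy":0,"wz":0,"gripper":0.5},{"tx":0,"ty":0,"tz":-15,"wx":0,"wy":0,"wz":0,"gripper":0.5}]'

```text
time: 42.12
position: [0.5606, 0.297, 0.1803]
tool_rot: [-0.8, -3.034, 0.005]
ft_force: [0.8, -0.7, -0.4]
grip_width: 0.492
grip_force: 0.0
```

>>> jog_arm --increments '[{"tx":0,"ty":0,"tz":-25,"wx":0,"wy":0,"wz":0,"gripper":0.5},{"tx":0,"ty":0,"tz":-55,"wx":0,"wy":0,"wz":0,"gripper":0.5},{"tx":-20,"ty":0,"tz":-55,"wx":0,"wy":0,"wz":0,"gripper":0.5},{"tx":-45,"ty":0,"tz":-55,"wx":0,"wy":0,"wz":0,"gripper":0.5},{"tx":-54,"ty":0,"tz":-55,"wx":0,"wy":0,"wz":0,"gripper":0.5}]'

```text
time: 42.53
position: [0.6123, 0.2684, 0.2394]
tool_rot: [0.805, 3.033, 0.0]
ft_force: [0.4, -0.7, -1.4]
grip_width: 0.5
grip_force: 0.0
```

>>> jog_arm --increments '[{"tx":0,"ty":0,"tz":0,"wx":0,"wy":0,"wz":0,"gripper":0.5},{"tx":0,"ty":0,"tz":0,"wx":0,"wy":0,"wz":0,"gripper":0.5},{"tx":0,"ty":0,"tz":0,"wx":0,"wy":0,"wz":0,"gripper":0.5},{"tx":0,"ty":0,"tz":0,"wx":0,"wy":0,"wz":0,"gripper":0.5},{"tx":0,"ty":0,"tz":0,"wx":0,"wy":0,"wz":0,"gripper":0.5}]'

```text
time: 42.95
position: [0.608, 0.2722, 0.2379]
tool_rot: [-0.798, -3.038, -0.0]
ft_force: [-0.6, -0.2, -0.7]
grip_width: 0.501
grip_force: 0.0
```

Run:
```python
from h import *
# crank axis estimate: grip TCP (.5622,.2976) + ~1 mm tool x
s,p,Rm=st();print(p)
hd=np.array([.5622,.2976,0])+Rm[:,0]*.001-Rm[:,0]*.055;hd[2]=.181;print(hd);togo(hd)
w=cam("wrist","w13");h=cv2.cvtColor(w["color"],cv2.COLOR_BGR2HSV);m=cv2.inRange(h,(0,120,50),(8,255,255))|cv2.inRange(h,(174,120,50),(180,255,255))
n,_,S,C=cv2.connectedComponentsWithStats(m);print([(S[i].tolist(),C[i].round(1).tolist()) for i in range(1,n) if S[i,4]>100]);print(proj(w,[hd*[1,1,0]+[0,0,.212],hd*[1,1,0]+[0,0,.175]]))
```

```text
[0.60803251 0.27219768 0.23794217]
[0.60922632 0.27105712 0.181     ]
t 42.95 tool xyz mm [-1.6 -0.4 56.9]
 Rm [[-0.871, 0.492, -0.001], [0.492, 0.871, 0.0], [0.001, 0.0, -1.0]]
[([310, 220, 32, 33, 613], [325.2, 236.2])]
[[322.3816249  238.16643307]
 [322.60361219 217.51530357]]
```

>>> jog_arm --increments '[{"tx":-1,"ty":0.5,"tz":15,"wx":0,"wy":0,"wz":0,"gripper":0.5},{"tx":-1,"ty":0.5,"tz":30,"wx":0,"wy":0,"wz":0,"gripper":0.5},{"tx":-1,"ty":0.5,"tz":44,"wx":0,"wy":0,"wz":0,"gripper":0.5},{"tx":-1,"ty":0.5,"tz":52,"wx":0,"wy":0,"wz":0,"gripper":0.5},{"tx":-1,"ty":0.5,"tz":55.5,"wx":0,"wy":0,"wz":0,"gripper":0.4}]'

```text
time: 43.42
position: [0.6092, 0.2709, 0.1808]
tool_rot: [-0.8, -3.036, 0.002]
ft_force: [0.2, 0.4, -0.2]
grip_width: 0.474
grip_force: 0.0
```

>>> jog_arm --increments '[{"tx":0,"ty":0,"tz":0,"wx":0,"wy":0,"wz":0,"gripper":0.1},{"tx":0,"ty":0,"tz":0,"wx":0,"wy":0,"wz":0,"gripper":0.1},{"tx":0,"ty":0,"tz":0,"wx":0,"wy":0,"wz":0,"gripper":0.1},{"tx":0,"ty":0,"tz":0,"wx":0,"wy":0,"wz":0,"gripper":0.1},{"tx":0,"ty":0,"tz":0,"wx":0,"wy":0,"wz":0,"gripper":0.1}]' --grip_force 12

```text
time: 43.83
position: [0.6108, 0.2711, 0.1834]
tool_rot: [0.801, 3.036, 0.001]
ft_force: [0.2, 0.1, 0.6]
grip_width: 0.224
grip_force: 12.0
```

Run:
```python
from h import *
s,p,Rm=st();print(p,s["grip_width"],s["grip_force"],s["ft_force"],s["joint_positions"])
C=np.array([.5614,.2972]);d=p[:2]-C;print("rad",np.linalg.norm(d),"ang",np.degrees(np.arctan2(d[1],d[0])))
```

```text
[0.61077463 0.27110672 0.18339607] 0.223590300055969 11.997727216221392 [0.24332825 0.05466688 0.6043778 ] [-0.26282275  0.38936957 -0.25666773  1.44870604  0.10015862  1.31458393
  0.52858294]
rad 0.055845437352074194 ang -27.855351683165384
```

>>> jog_arm --increments '[{"tx":2.7,"ty":-17,"tz":0,"wx":0,"wy":0,"wz":0,"gripper":0.1},{"tx":10.5,"ty":-32.3,"tz":0,"wx":0,"wy":0,"wz":0,"gripper":0.1},{"tx":22.7,"ty":-44.5,"tz":0,"wx":0,"wy":0,"wz":0,"gripper":0.1},{"tx":38,"ty":-52.3,"tz":0,"wx":0,"wy":0,"wz":0,"gripper":0.1},{"tx":55,"ty":-55,"tz":0,"wx":0,"wy":0,"wz":0,"gripper":0.1}]'

```text
time: 44.25
position: [0.5363, 0.2472, 0.1836]
tool_rot: [0.806, 3.033, -0.002]
ft_force: [1.6, -1.3, 0.7]
grip_width: 0.226
grip_force: 12.0
```

>>> jog_arm --increments '[{"tx":0,"ty":0,"tz":0,"wx":0,"wy":0,"wz":0,"gripper":0.1},{"tx":0,"ty":0,"tz":0,"wx":0,"wy":0,"wz":0,"gripper":0.1},{"tx":0,"ty":0,"tz":0,"wx":0,"wy":0,"wz":0,"gripper":0.1},{"tx":0,"ty":0,"tz":0,"wx":0,"wy":0,"wz":0,"gripper":0.1},{"tx":0,"ty":0,"tz":0,"wx":0,"wy":0,"wz":0,"gripper":0.1}]'

```text
time: 44.67
position: [0.5352, 0.2484, 0.1835]
tool_rot: [0.803, 3.037, -0.005]
ft_force: [-3.1, -5.1, 5.1]
grip_width: 0.223
grip_force: 12.0
```

Run:
```python
from h import *
s,p,Rm=st();print(p,s["grip_width"],s["ft_force"],s["joint_positions"])
C=np.array([.5614,.2972]);d=p[:2]-C;print("rad",np.linalg.norm(d),"ang",np.degrees(np.arctan2(d[1],d[0])))
A=cam("scene");B=cam("side")
for n in("scene","side"):print(n,[(t,np.round(d["bbox"]).astype(int).tolist(),round(d["conf"],2)) for t in("crank_handle","crank_socket") for d in vision.spot_in(n,t)])
```

```text
[0.53521043 0.24836587 0.18345336] 0.22323651007728024 [-3.14808122 -5.07437589  5.06461894] [-0.24340644  0.23077961 -0.27550083  1.64998641  0.06740073  1.27181142
  0.52208127]
rad 0.05541358316529859 ang -118.2044989218075
scene [('crank_handle', [238, 187, 288, 237], 0.65), ('crank_socket', [240, 189, 289, 233], 0.73)]
side [('crank_handle', [230, 185, 268, 217], 0.56)]
```

>>> jog_arm --increments '[{"tx":17,"ty":2.7,"tz":0,"wx":0,"wy":0,"wz":0,"gripper":0.1},{"tx":32.3,"ty":10.5,"tz":0,"wx":0,"wy":0,"wz":0,"gripper":0.1},{"tx":44.5,"ty":22.7,"tz":0,"wx":0,"wy":0,"wz":0,"gripper":0.1},{"tx":52.3,"ty":38,"tz":0,"wx":0,"wy":0,"wz":0,"gripper":0.1},{"tx":55,"ty":55,"tz":0,"wx":0,"wy":0,"wz":0,"gripper":0.1}]'

```text
time: 45.38
position: [0.5152, 0.325, 0.1832]
tool_rot: [0.8, 3.035, -0.001]
ft_force: [4.2, -3.7, -1.0]
grip_width: 0.224
grip_force: 12.0
```

>>> jog_arm --increments '[{"tx":-2.7,"ty":17,"tz":0,"wx":0,"wy":0,"wz":0,"gripper":0.1},{"tx":-10.5,"ty":32.3,"tz":0,"wx":0,"wy":0,"wz":0,"gripper":0.1},{"tx":-22.7,"ty":44.5,"tz":0,"wx":0,"wy":0,"wz":0,"gripper":0.1},{"tx":-38,"ty":52.3,"tz":0,"wx":0,"wy":0,"wz":0,"gripper":0.1},{"tx":-55,"ty":55,"tz":0,"wx":0,"wy":0,"wz":0,"gripper":0.1}]'

```text
time: 45.8
position: [0.5893, 0.3453, 0.1824]
tool_rot: [-0.799, -3.036, 0.006]
ft_force: [-5.0, -5.9, 2.5]
grip_width: 0.228
grip_force: 12.2
```

>>> jog_arm --increments '[{"tx":-17,"ty":-2.7,"tz":0,"wx":0,"wy":0,"wz":0,"gripper":0.1},{"tx":-32.3,"ty":-10.5,"tz":0,"wx":0,"wy":0,"wz":0,"gripper":0.1},{"tx":-44.5,"ty":-22.7,"tz":0,"wx":0,"wy":0,"wz":0,"gripper":0.1},{"tx":-52.3,"ty":-38,"tz":0,"wx":0,"wy":0,"wz":0,"gripper":0.1},{"tx":-55,"ty":-55,"tz":0,"wx":0,"wy":0,"wz":0,"gripper":0.1}]'

```text
time: 46.22
position: [0.6122, 0.27, 0.1829]
tool_rot: [0.802, 3.035, 0.004]
ft_force: [0.2, 1.4, 0.6]
grip_width: 0.224
grip_force: 12.0
```

Run:
```python
from h import *
s,p,Rm=st();print(p,s["grip_width"],s["ft_force"],s["tool_rot"])
C=np.array([.5614,.2972]);d=p[:2]-C;print("rad",np.linalg.norm(d),"ang",np.degrees(np.arctan2(d[1],d[0])))
```

```text
[0.61221419 0.26995678 0.18290149] 0.22427893445921485 [0.16841273 1.40341706 0.61232498] [0.80227423 3.03457157 0.00404939]
rad 0.05765652691988944 ang -28.197274803681264
```

One full turn is done with low forces. Two more follow.

>>> jog_arm --increments '[{"tx":2.7,"ty":-17,"tz":0,"wx":0,"wy":0,"wz":0,"gripper":0.1},{"tx":10.5,"ty":-32.3,"tz":0,"wx":0,"wy":0,"wz":0,"gripper":0.1},{"tx":22.7,"ty":-44.5,"tz":0,"wx":0,"wy":0,"wz":0,"gripper":0.1},{"tx":38,"ty":-52.3,"tz":0,"wx":0,"wy":0,"wz":0,"gripper":0.1},{"tx":55,"ty":-55,"tz":0,"wx":0,"wy":0,"wz":0,"gripper":0.1}]'

```text
time: 46.63
position: [0.5363, 0.2469, 0.1835]
tool_rot: [0.806, 3.032, -0.001]
ft_force: [1.0, -0.2, 1.3]
grip_width: 0.228
grip_force: 12.0
```

>>> jog_arm --increments '[{"tx":17,"ty":2.7,"tz":0,"wx":0,"wy":0,"wz":0,"gripper":0.1},{"tx":32.3,"ty":10.5,"tz":0,"wx":0,"wy":0,"wz":0,"gripper":0.1},{"tx":44.5,"ty":22.7,"tz":0,"wx":0,"wy":0,"wz":0,"gripper":0.1},{"tx":52.3,"ty":38,"tz":0,"wx":0,"wy":0,"wz":0,"gripper":0.1},{"tx":55,"ty":55,"tz":0,"wx":0,"wy":0,"wz":0,"gripper":0.1}]'

```text
time: 47.05
position: [0.5146, 0.3244, 0.1832]
tool_rot: [0.8, 3.035, -0.001]
ft_force: [4.7, -2.9, -1.4]
grip_width: 0.223
grip_force: 12.0
```

>>> jog_arm --increments '[{"tx":-2.7,"ty":17,"tz":0,"wx":0,"wy":0,"wz":0,"gripper":0.1},{"tx":-10.5,"ty":32.3,"tz":0,"wx":0,"wy":0,"wz":0,"gripper":0.1},{"tx":-22.7,"ty":44.5,"tz":0,"wx":0,"wy":0,"wz":0,"gripper":0.1},{"tx":-38,"ty":52.3,"tz":0,"wx":0,"wy":0,"wz":0,"gripper":0.1},{"tx":-55,"ty":55,"tz":0,"wx":0,"wy":0,"wz":0,"gripper":0.1}]'

```text
time: 47.47
position: [0.5893, 0.3451, 0.1828]
tool_rot: [-0.799, -3.037, 0.004]
ft_force: [-4.9, -3.2, 3.0]
grip_width: 0.225
grip_force: 12.2
```

>>> jog_arm --increments '[{"tx":-17,"ty":-2.7,"tz":0,"wx":0,"wy":0,"wz":0,"gripper":0.1},{"tx":-32.3,"ty":-10.5,"tz":0,"wx":0,"wy":0,"wz":0,"gripper":0.1},{"tx":-44.5,"ty":-22.7,"tz":0,"wx":0,"wy":0,"wz":0,"gripper":0.1},{"tx":-52.3,"ty":-38,"tz":0,"wx":0,"wy":0,"wz":0,"gripper":0.1},{"tx":-55,"ty":-55,"tz":0,"wx":0,"wy":0,"wz":0,"gripper":0.1}]'

```text
time: 47.88
position: [0.6121, 0.2692, 0.183]
tool_rot: [0.803, 3.034, 0.004]
ft_force: [0.7, 1.5, 0.9]
grip_width: 0.223
grip_force: 12.0
```

>>> jog_arm --increments '[{"tx":2.7,"ty":-17,"tz":0,"wx":0,"wy":0,"wz":0,"gripper":0.1},{"tx":10.5,"ty":-32.3,"tz":0,"wx":0,"wy":0,"wz":0,"gripper":0.1},{"tx":22.7,"ty":-44.5,"tz":0,"wx":0,"wy":0,"wz":0,"gripper":0.1},{"tx":38,"ty":-52.3,"tz":0,"wx":0,"wy":0,"wz":0,"gripper":0.1},{"tx":55,"ty":-55,"tz":0,"wx":0,"wy":0,"wz":0,"gripper":0.1}]'

```text
time: 48.3
position: [0.5363, 0.2467, 0.1835]
tool_rot: [0.806, 3.032, 0.0]
ft_force: [2.6, 0.3, 2.0]
grip_width: 0.223
grip_force: 12.1
```

>>> jog_arm --increments '[{"tx":17,"ty":2.7,"tz":0,"wx":0,"wy":0,"wz":0,"gripper":0.1},{"tx":32.3,"ty":10.5,"tz":0,"wx":0,"wy":0,"wz":0,"gripper":0.1},{"tx":44.5,"ty":22.7,"tz":0,"wx":0,"wy":0,"wz":0,"gripper":0.1},{"tx":52.3,"ty":38,"tz":0,"wx":0,"wy":0,"wz":0,"gripper":0.1},{"tx":55,"ty":55,"tz":0,"wx":0,"wy":0,"wz":0,"gripper":0.1}]'

```text
time: 48.72
position: [0.5141, 0.324, 0.1831]
tool_rot: [0.801, 3.036, -0.002]
ft_force: [1.0, -2.6, -0.3]
grip_width: 0.22
grip_force: 12.0
```

>>> jog_arm --increments '[{"tx":-2.7,"ty":17,"tz":0,"wx":0,"wy":0,"wz":0,"gripper":0.1},{"tx":-10.5,"ty":32.3,"tz":0,"wx":0,"wy":0,"wz":0,"gripper":0.1},{"tx":-22.7,"ty":44.5,"tz":0,"wx":0,"wy":0,"wz":0,"gripper":0.1},{"tx":-38,"ty":52.3,"tz":0,"wx":0,"wy":0,"wz":0,"gripper":0.1},{"tx":-55,"ty":55,"tz":0,"wx":0,"wy":0,"wz":0,"gripper":0.1}]'

```text
time: 49.13
position: [0.5893, 0.3451, 0.1829]
tool_rot: [-0.799, -3.038, 0.002]
ft_force: [-3.7, -1.8, 4.0]
grip_width: 0.228
grip_force: 12.2
```

>>> jog_arm --increments '[{"tx":-17,"ty":-2.7,"tz":0,"wx":0,"wy":0,"wz":0,"gripper":0.1},{"tx":-32.3,"ty":-10.5,"tz":0,"wx":0,"wy":0,"wz":0,"gripper":0.1},{"tx":-44.5,"ty":-22.7,"tz":0,"wx":0,"wy":0,"wz":0,"gripper":0.1},{"tx":-52.3,"ty":-38,"tz":0,"wx":0,"wy":0,"wz":0,"gripper":0.1},{"tx":-55,"ty":-55,"tz":0,"wx":0,"wy":0,"wz":0,"gripper":0.1}]'

```text
time: 49.55
position: [0.6119, 0.2688, 0.183]
tool_rot: [0.803, 3.034, 0.003]
ft_force: [0.7, 1.4, 1.9]
grip_width: 0.228
grip_force: 12.0
```

Run:
```python
from h import *
s,p,Rm=st();print(p,s["grip_width"],s["ft_force"],s["tool_rot"])
C=np.array([.5614,.2972]);d=p[:2]-C;print("rad",np.linalg.norm(d),"ang",np.degrees(np.arctan2(d[1],d[0])))
```

```text
[0.61188754 0.2688464  0.18298824] 0.22795976378205002 [0.65651868 1.37024054 1.85426512] [0.80329019 3.03414787 0.00315315]
rad 0.05790439161900852 ang -29.318389501437427
```

>>> jog_arm --increments '[{"tx":1.9,"ty":-14.2,"tz":0,"wx":0,"wy":0,"wz":0,"gripper":0.1},{"tx":7.4,"ty":-27.5,"tz":0,"wx":0,"wy":0,"wz":0,"gripper":0.1},{"tx":14.1,"ty":-36.8,"tz":0,"wx":0,"wy":0,"wz":0,"gripper":0.1},{"tx":16.8,"ty":-39.6,"tz":0,"wx":0,"wy":0,"wz":0,"gripper":0.1},{"tx":19.6,"ty":-42.1,"tz":0,"wx":0,"wy":0,"wz":0,"gripper":0.1}]'

```text
time: 49.97
position: [0.5734, 0.2413, 0.1835]
tool_rot: [0.803, 3.033, -0.001]
ft_force: [2.1, -3.8, 3.8]
grip_width: 0.225
grip_force: 12.0
```

>>> jog_arm --increments '[{"tx":1.2,"ty":-0.9,"tz":0,"wx":0,"wy":0,"wz":0,"gripper":0.1},{"tx":2.3,"ty":-1.8,"tz":0,"wx":0,"wy":0,"wz":0,"gripper":0.1},{"tx":3.4,"ty":-2.7,"tz":0,"wx":0,"wy":0,"wz":0,"gripper":0.1},{"tx":4.6,"ty":-3.5,"tz":0,"wx":0,"wy":0,"wz":0,"gripper":0.1},{"tx":4.6,"ty":-3.5,"tz":0,"wx":0,"wy":0,"wz":0,"gripper":0.1}]'

```text
time: 50.38
position: [0.5683, 0.2405, 0.1833]
tool_rot: [0.803, 3.034, -0.004]
ft_force: [2.0, -6.1, 6.4]
grip_width: 0.227
grip_force: 12.0
```

>>> jog_arm --increments '[{"tx":1.2,"ty":-0.8,"tz":0,"wx":0,"wy":0,"wz":0,"gripper":0.1},{"tx":2.5,"ty":-1.5,"tz":0,"wx":0,"wy":0,"wz":0,"gripper":0.1},{"tx":3.7,"ty":-2.2,"tz":0,"wx":0,"wy":0,"wz":0,"gripper":0.1},{"tx":5,"ty":-3,"tz":0,"wx":0,"wy":0,"wz":0,"gripper":0.1},{"tx":5,"ty":-3,"tz":0,"wx":0,"wy":0,"wz":0,"gripper":0.1}]'

```text
time: 50.8
position: [0.5622, 0.2402, 0.1832]
tool_rot: [0.803, 3.034, -0.004]
ft_force: [1.4, -6.8, 6.4]
grip_width: 0.225
grip_force: 12.1
```

```bash
cat >> h.py <<'E'
def ck():
    s,p,Rm=st();C=np.array([.5614,.2972]);d=p[:2]-C;a=np.arctan2(d[1],d[0]);f=s["ft_force"]
    print("rad",round(np.linalg.norm(d),4),"phi",round((-29.5-np.degrees(a))%360,1),"tangential resist",round(float(f[:2]@[-np.sin(a),np.cos(a)]),1),"radial",round(float(f[:2]@[np.cos(a),np.sin(a)]),1),f.round(1))
E
python3 -c "
from h import *
ck()"
```

```text
rad 0.057 phi 59.7 tangential resist 1.3 radial 6.8 [ 1.4 -6.8  6.4]
```

>>> jog_arm --increments '[{"tx":1.7,"ty":-0.8,"tz":0,"wx":0,"wy":0,"wz":0,"gripper":0.1},{"tx":3.4,"ty":-1.6,"tz":0,"wx":0,"wy":0,"wz":0,"gripper":0.1},{"tx":5.2,"ty":-2.4,"tz":0,"wx":0,"wy":0,"wz":0,"gripper":0.1},{"tx":7,"ty":-3.1,"tz":0,"wx":0,"wy":0,"wz":0,"gripper":0.1},{"tx":7,"ty":-3.1,"tz":0,"wx":0,"wy":0,"wz":0,"gripper":0.1}]'

```text
time: 51.22
position: [0.5542, 0.2409, 0.1832]
tool_rot: [0.804, 3.035, -0.006]
ft_force: [0.4, -7.1, 7.2]
grip_width: 0.219
grip_force: 12.1
```

```bash
python3 -c "
from h import *
ck()"
```

```text
rad 0.0568 phi 67.8 tangential resist 1.3 radial 7.0 [ 0.4 -7.1  7.2]
```

>>> jog_arm --increments '[{"tx":16.9,"ty":-3.3,"tz":0,"wx":0,"wy":0,"wz":0,"gripper":0.1},{"tx":34,"ty":-1.2,"tz":0,"wx":0,"wy":0,"wz":0,"gripper":0.1},{"tx":47.9,"ty":5.1,"tz":0,"wx":0,"wy":0,"wz":0,"gripper":0.1},{"tx":54.2,"ty":9.6,"tz":0,"wx":0,"wy":0,"wz":0,"gripper":0.1},{"tx":58.4,"ty":13.5,"tz":0,"wx":0,"wy":0,"wz":0,"gripper":0.1}]'

```text
time: 51.63
position: [0.5075, 0.2854, 0.1826]
tool_rot: [-0.798, -3.037, 0.001]
ft_force: [-2.7, -1.7, 5.6]
grip_width: 0.225
grip_force: 12.0
```

>>> jog_arm --increments '[{"tx":1,"ty":1,"tz":0,"wx":0,"wy":0,"wz":0,"gripper":0.1},{"tx":1.9,"ty":2.1,"tz":0,"wx":0,"wy":0,"wz":0,"gripper":0.1},{"tx":3.7,"ty":4.3,"tz":0,"wx":0,"wy":0,"wz":0,"gripper":0.1},{"tx":5.5,"ty":6.7,"tz":0,"wx":0,"wy":0,"wz":0,"gripper":0.1},{"tx":7,"ty":9.1,"tz":0,"wx":0,"wy":0,"wz":0,"gripper":0.1}]'

```text
time: 52.05
position: [0.5065, 0.2962, 0.1824]
tool_rot: [-0.799, -3.036, 0.002]
ft_force: [-2.4, -1.7, 5.6]
grip_width: 0.226
grip_force: 12.0
```

```bash
python3 -c "
from h import *
ck()"
```

```text
rad 0.0549 phi 149.4 tangential resist 1.7 radial 2.5 [-2.4 -1.7  5.6]
```

>>> jog_arm --increments '[{"tx":1,"ty":1.6,"tz":0,"wx":0,"wy":0,"wz":0,"gripper":0.1},{"tx":2,"ty":3.3,"tz":0,"wx":0,"wy":0,"wz":0,"gripper":0.1},{"tx":2.8,"ty":5,"tz":0,"wx":0,"wy":0,"wz":0,"gripper":0.1},{"tx":3.6,"ty":6.7,"tz":0,"wx":0,"wy":0,"wz":0,"gripper":0.1},{"tx":4,"ty":7.5,"tz":0,"wx":0,"wy":0,"wz":0,"gripper":0.1}]'

```text
time: 52.47
position: [0.5065, 0.3025, 0.1819]
tool_rot: [-0.801, -3.035, 0.008]
ft_force: [-4.6, -5.5, 7.0]
grip_width: 0.226
grip_force: 12.0
```

```bash
python3 -c "
from h import *
ck()
f=lambda a:55*np.array([-np.cos(np.radians(a)),-np.sin(np.radians(a))])
for s,l in((157,(175,193,209,219,225)),(225,(227,229,232,235,238)),(238,(240,242,244,246,248))):print(s,[(f(a)-f(s)).round(1).tolist() for a in l])"
```

```text
rad 0.0551 phi 156.0 tangential resist 6.0 radial 4.0 [-4.6 -5.5  7. ]
157 [[4.2, 16.7], [3.0, 33.9], [-2.5, 48.2], [-7.9, 56.1], [-11.7, 60.4]]
225 [[-1.4, 1.3], [-2.8, 2.6], [-5.0, 4.4], [-7.3, 6.2], [-9.7, 7.8]]
238 [[-1.6, 1.0], [-3.3, 1.9], [-5.0, 2.8], [-6.8, 3.6], [-8.5, 4.4]]
```

>>> jog_arm --increments '[{"tx":0.4,"ty":0.9,"tz":0,"wx":0,"wy":0,"wz":0,"gripper":0.1},{"tx":0.7,"ty":1.8,"tz":0,"wx":0,"wy":0,"wz":0,"gripper":0.1},{"tx":1,"ty":2.7,"tz":0,"wx":0,"wy":0,"wz":0,"gripper":0.1},{"tx":1.3,"ty":3.6,"tz":0,"wx":0,"wy":0,"wz":0,"gripper":0.1},{"tx":1.3,"ty":3.6,"tz":0,"wx":0,"wy":0,"wz":0,"gripper":0.1}]'

```text
time: 52.88
position: [0.5066, 0.3044, 0.1815]
tool_rot: [-0.802, -3.033, 0.014]
ft_force: [-6.2, -9.8, 8.8]
grip_width: 0.225
grip_force: 12.0
```

```bash
python3 -c "
from h import *
ck()"
```

```text
rad 0.0553 phi 158.0 tangential resist 10.5 radial 4.9 [-6.2 -9.8  8.8]
```

The resisting force rises sharply, about 0.6 N m at the expected stop angle, so the screw is at its stop. I'll unload within the socket play, release the handle and regrasp the boss.

>>> jog_arm --increments '[{"tx":-2,"ty":-4,"tz":0,"wx":0,"wy":0,"wz":0,"gripper":0.1},{"tx":-4,"ty":-8,"tz":0,"wx":0,"wy":0,"wz":0,"gripper":0.1},{"tx":-6,"ty":-12,"tz":0,"wx":0,"wy":0,"wz":0,"gripper":0.1},{"tx":-8,"ty":-15,"tz":0,"wx":0,"wy":0,"wz":0,"gripper":0.1},{"tx":-8,"ty":-15,"tz":0,"wx":0,"wy":0,"wz":0,"gripper":0.1}]'

```text
time: 53.3
position: [0.5075, 0.29, 0.182]
tool_rot: [-0.802, -3.036, 0.002]
ft_force: [-3.9, -1.4, 3.9]
grip_width: 0.225
grip_force: 12.0
```

```bash
python3 -c "
from h import *
ck();s,p,Rm=st();print(p);C=np.array([.5614,.2972,.181]);togo(C)"
```

```text
rad 0.0544 phi 142.9 tangential resist 0.9 radial 4.0 [-3.9 -1.4  3.9]
[0.50745996 0.29003581 0.18195075]
t 53.3 tool xyz mm [-43.4  32.9   0.9]
 Rm [[-0.87, 0.494, -0.002], [0.494, 0.87, -0.001], [0.001, -0.002, -1.0]]
```

>>> jog_arm --increments '[{"tx":0,"ty":0,"tz":0,"wx":0,"wy":0,"wz":0,"gripper":0.3},{"tx":0,"ty":0,"tz":0,"wx":0,"wy":0,"wz":0,"gripper":0.5},{"tx":0,"ty":0,"tz":0,"wx":0,"wy":0,"wz":0,"gripper":0.5},{"tx":0,"ty":0,"tz":0,"wx":0,"wy":0,"wz":0,"gripper":0.5},{"tx":0,"ty":0,"tz":-10,"wx":0,"wy":0,"wz":0,"gripper":0.5}]'

```text
time: 53.72
position: [0.507, 0.2903, 0.1905]
tool_rot: [-0.801, -3.035, 0.004]
ft_force: [0.1, -1.0, -0.4]
grip_width: 0.471
grip_force: 0.0
```

>>> jog_arm --increments '[{"tx":0,"ty":0,"tz":-20,"wx":0,"wy":0,"wz":0,"gripper":0.5},{"tx":0,"ty":0,"tz":-45,"wx":0,"wy":0,"wz":0,"gripper":0.5},{"tx":0,"ty":0,"tz":-65,"wx":0,"wy":0,"wz":0,"gripper":0.5},{"tx":0,"ty":0,"tz":-75,"wx":0,"wy":0,"wz":0,"gripper":0.5},{"tx":0,"ty":0,"tz":-75,"wx":0,"wy":0,"wz":0,"gripper":0.5}]'

```text
time: 54.13
position: [0.5092, 0.2919, 0.2707]
tool_rot: [0.8, 3.034, 0.006]
ft_force: [0.4, 0.3, 0.8]
grip_width: 0.502
grip_force: 0.0
```

>>> jog_arm --increments '[{"tx":-15,"ty":10,"tz":0,"wx":0,"wy":0,"wz":-0.12,"gripper":0.5},{"tx":-30,"ty":22,"tz":0,"wx":0,"wy":0,"wz":-0.24,"gripper":0.5},{"tx":-43,"ty":31,"tz":0,"wx":0,"wy":0,"wz":-0.36,"gripper":0.5},{"tx":-43,"ty":31,"tz":0,"wx":0,"wy":0,"wz":-0.48,"gripper":0.5},{"tx":-43,"ty":31,"tz":0,"wx":0,"wy":0,"wz":-0.6,"gripper":0.5}]'

```text
time: 54.55
position: [0.561, 0.2961, 0.2651]
tool_rot: [0.14, -3.136, 0.002]
ft_force: [0.3, -0.2, 0.6]
grip_width: 0.504
grip_force: 0.0
```

>>> jog_arm --increments '[{"tx":0,"ty":0,"tz":0,"wx":0,"wy":0,"wz":-0.045,"gripper":0.5},{"tx":0,"ty":0,"tz":0,"wx":0,"wy":0,"wz":-0.045,"gripper":0.5},{"tx":0,"ty":0,"tz":0,"wx":0,"wy":0,"wz":-0.045,"gripper":0.5},{"tx":0,"ty":0,"tz":0,"wx":0,"wy":0,"wz":-0.045,"gripper":0.5},{"tx":0,"ty":0,"tz":0,"wx":0,"wy":0,"wz":-0.045,"gripper":0.5}]'

```text
time: 54.97
position: [0.5605, 0.2967, 0.267]
tool_rot: [0.201, -3.135, 0.001]
ft_force: [0.7, -0.6, -0.6]
grip_width: 0.498
grip_force: 0.0
```

Run:
```python
from h import *
togo([.5614,.2972,.171]);s,p,Rm=st();print(p,np.degrees(np.arctan2(Rm[1,0],Rm[0,0])),s["joint_positions"][6])
w=cam("wrist","w14")
yaw=np.radians(-172.5);hd=np.array([.5614+.055*np.cos(yaw),.2972+.055*np.sin(yaw),.212]);print(proj(w,[hd,[.5614,.2972,.194]]))
h=cv2.cvtColor(w["color"],cv2.COLOR_BGR2HSV);m=cv2.inRange(h,(0,120,50),(8,255,255))|cv2.inRange(h,(174,120,50),(180,255,255))
n,_,S,C=cv2.connectedComponentsWithStats(m);print([(S[i].tolist(),C[i].round(1).tolist()) for i in range(1,n) if S[i,4]>100])
cv2.imwrite("pics/c14.png",cv2.resize(w["color"][0:260,190:450],None,fx=2.2,fy=2.2,interpolation=2))
```

```text
t 54.97 tool xyz mm [-1.   0.4 96. ]
 Rm [[-0.992, -0.128, -0.0], [-0.128, 0.992, -0.0], [0.0, -0.0, -1.0]]
[0.56046498 0.2967097  0.26704084] -172.64446636510567 1.0834251437953732
[[322.37644995 136.17972961]
 [322.79372039 211.36153335]]
[([614, 104, 26, 48, 674], [629.8, 122.4]), ([309, 118, 31, 32, 598], [324.4, 133.4]), ([529, 131, 52, 28, 461], [546.1, 141.8]), ([607, 167, 33, 28, 303], [620.1, 179.2]), ([553, 195, 53, 44, 1158], [582.3, 216.7]), ([69, 309, 29, 44, 755], [83.2, 331.7])]
```

View pics/c14.png

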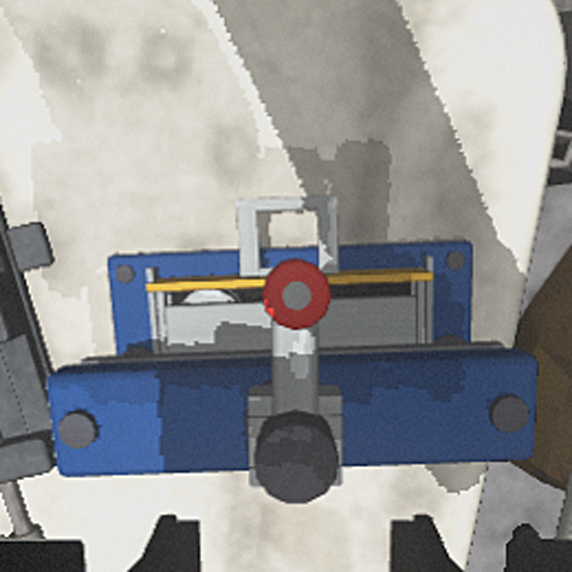

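The crank sits on the shaft with its handle to the front at (296,295), and the tray is home with the platen down. Grasping the boss.

>>> jog_arm --increments '[{"tx":-1,"ty":1,"tz":25,"wx":0,"wy":0,"wz":0,"gripper":0.5},{"tx":-1,"ty":1,"tz":50,"wx":0,"wy":0,"wz":0,"gripper":0.5},{"tx":-1,"ty":1,"tz":72,"wx":0,"wy":0,"wz":0,"gripper":0.5},{"tx":-1,"ty":1,"tz":86,"wx":0,"wy":0,"wz":0,"gripper":0.5},{"tx":-1,"ty":1,"tz":94,"wx":0,"wy":0,"wz":0,"gripper":0.5}]'

```text
time: 55.43
position: [0.5604, 0.2972, 0.1709]
tool_rot: [0.202, -3.132, 0.002]
ft_force: [0.6, -1.0, 1.1]
grip_width: 0.502
grip_force: 0.0
```

>>> jog_arm --increments '[{"tx":0,"ty":0,"tz":0,"wx":0,"wy":0,"wz":0,"gripper":0.2},{"tx":0,"ty":0,"tz":0,"wx":0,"wy":0,"wz":0,"gripper":0.2},{"tx":0,"ty":0,"tz":0,"wx":0,"wy":0,"wz":0,"gripper":0.2},{"tx":0,"ty":0,"tz":0,"wx":0,"wy":0,"wz":0,"gripper":0.2},{"tx":0,"ty":0,"tz":0,"wx":0,"wy":0,"wz":0,"gripper":0.2}]' --grip_force 40

```text
time: 55.85
position: [0.5624, 0.2981, 0.175]
tool_rot: [-0.202, 3.132, 0.001]
ft_force: [0.1, -0.4, 3.0]
grip_width: 0.31
grip_force: 39.9
```

>>> jog_arm --increments '[{"tx":0,"ty":0,"tz":-2,"wx":0,"wy":0,"wz":0,"gripper":0.2},{"tx":0,"ty":0,"tz":-5,"wx":0,"wy":0,"wz":0,"gripper":0.2},{"tx":0,"ty":0,"tz":-9,"wx":0,"wy":0,"wz":0,"gripper":0.2},{"tx":0,"ty":0,"tz":-14,"wx":0,"wy":0,"wz":0,"gripper":0.2},{"tx":0,"ty":0,"tz":-20,"wx":0,"wy":0,"wz":0,"gripper":0.2}]'

```text
time: 56.27
position: [0.5611, 0.2979, 0.1933]
tool_rot: [0.203, -3.134, 0.0]
ft_force: [0.8, -0.2, -3.5]
grip_width: 0.312
grip_force: 39.9
```

>>> jog_arm --increments '[{"tx":0,"ty":0,"tz":-8,"wx":0,"wy":0,"wz":0,"gripper":0.2},{"tx":0,"ty":0,"tz":-18,"wx":0,"wy":0,"wz":0,"gripper":0.2},{"tx":0,"ty":0,"tz":-30,"wx":0,"wy":0,"wz":0,"gripper":0.2},{"tx":0,"ty":0,"tz":-42,"wx":0,"wy":0,"wz":0,"gripper":0.2},{"tx":0,"ty":0,"tz":-55,"wx":0,"wy":0,"wz":0,"gripper":0.2}]'

```text
time: 56.68
position: [0.5616, 0.298, 0.25]
tool_rot: [-0.203, 3.134, 0.0]
ft_force: [-0.1, 0.2, -3.5]
grip_width: 0.31
grip_force: 39.9
```

Run:
```python
from h import *
s,p,Rm=st();print(p,s["tool_rot"],s["ft_force"]);togo([.668,.004,.24])
```

```text
[0.5615847  0.29799746 0.25004457] [-2.02810426e-01  3.13434687e+00  3.47639303e-04] [-0.11759719  0.21962427 -3.53293228]
t 56.68 tool xyz mm [ -67.6 -305.3   10. ]
 Rm [[-0.992, -0.129, 0.001], [-0.129, 0.992, 0.0], [-0.001, 0.0, -1.0]]
```

>>> jog_arm --increments '[{"tx":-5,"ty":-25,"tz":0,"wx":0,"wy":0,"wz":0,"gripper":0.2},{"tx":-12,"ty":-57,"tz":0,"wx":0,"wy":0,"wz":0,"gripper":0.2},{"tx":-20,"ty":-92,"tz":0,"wx":0,"wy":0,"wz":0,"gripper":0.2},{"tx":-28,"ty":-127,"tz":0,"wx":0,"wy":0,"wz":0,"gripper":0.2},{"tx":-36,"ty":-162,"tz":0,"wx":0,"wy":0,"wz":0,"gripper":0.2}]'

```text
time: 57.1
position: [0.6187, 0.1405, 0.2499]
tool_rot: [-0.204, 3.133, -0.0]
ft_force: [1.2, 0.2, -3.8]
grip_width: 0.312
grip_force: 39.9
```

>>> jog_arm --increments '[{"tx":-8,"ty":-35,"tz":0,"wx":0,"wy":0,"wz":0,"gripper":0.2},{"tx":-16,"ty":-70,"tz":0,"wx":0,"wy":0,"wz":0,"gripper":0.2},{"tx":-24,"ty":-105,"tz":0,"wx":0,"wy":0,"wz":0,"gripper":0.2},{"tx":-30,"ty":-132,"tz":0,"wx":0,"wy":0,"wz":0,"gripper":0.2},{"tx":-32,"ty":-143,"tz":0,"wx":0,"wy":0,"wz":0,"gripper":0.2}]'

```text
time: 57.52
position: [0.6696, -0.0031, 0.2492]
tool_rot: [-0.191, 3.135, -0.006]
ft_force: [-0.2, -1.1, -2.6]
grip_width: 0.309
grip_force: 39.9
```

>>> jog_arm --increments '[{"tx":0,"ty":0,"tz":25,"wx":0,"wy":0,"wz":0,"gripper":0.2},{"tx":0,"ty":0,"tz":60,"wx":0,"wy":0,"wz":0,"gripper":0.2},{"tx":0,"ty":0,"tz":95,"wx":0,"wy":0,"wz":0,"gripper":0.2},{"tx":0,"ty":0,"tz":130,"wx":0,"wy":0,"wz":0,"gripper":0.2},{"tx":0,"ty":0,"tz":150,"wx":0,"wy":0,"wz":0,"gripper":0.2}]'

```text
time: 57.93
position: [0.6661, 0.0048, 0.0949]
tool_rot: [0.203, -3.13, -0.001]
ft_force: [-0.1, 0.3, -4.9]
grip_width: 0.311
grip_force: 39.9
```

>>> jog_arm --increments '[{"tx":0,"ty":0,"tz":12,"wx":0,"wy":0,"wz":0,"gripper":0.2},{"tx":0,"ty":0,"tz":24,"wx":0,"wy":0,"wz":0,"gripper":0.2},{"tx":0,"ty":0,"tz":36,"wx":0,"wy":0,"wz":0,"gripper":0.2},{"tx":0,"ty":0,"tz":45,"wx":0,"wy":0,"wz":0,"gripper":0.2},{"tx":0,"ty":0,"tz":52,"wx":0,"wy":0,"wz":0,"gripper":0.2}]'

```text
time: 58.35
position: [0.6688, 0.0043, 0.0465]
tool_rot: [-0.203, 3.134, -0.0]
ft_force: [-0.4, -0.2, -3.3]
grip_width: 0.307
grip_force: 39.9
```

Run:
```python
from h import *
s,p,Rm=st();print(p,s["tool_rot"],s["ft_force"])
```

```text
[0.66881365 0.00431952 0.04650548] [-2.02768054e-01  3.13383424e+00 -7.04710564e-05] [-0.39817852 -0.2347075  -3.27603136]
```

>>> jog_arm --increments '[{"tx":0,"ty":0,"tz":2,"wx":0,"wy":0,"wz":0,"gripper":0.2},{"tx":0,"ty":0,"tz":4,"wx":0,"wy":0,"wz":0,"gripper":0.2},{"tx":0,"ty":0,"tz":6,"wx":0,"wy":0,"wz":0,"gripper":0.2},{"tx":0,"ty":0,"tz":8,"wx":0,"wy":0,"wz":0,"gripper":0.2},{"tx":0,"ty":0,"tz":8,"wx":0,"wy":0,"wz":0,"gripper":0.2}]'

```text
time: 58.77
position: [0.6684, 0.0042, 0.0386]
tool_rot: [-0.203, 3.135, -0.0]
ft_force: [0.3, 0.6, -2.6]
grip_width: 0.311
grip_force: 39.9
```

>>> jog_arm --increments '[{"tx":0,"ty":0,"tz":0.5,"wx":0,"wy":0,"wz":0,"gripper":0.2},{"tx":0,"ty":0,"tz":1,"wx":0,"wy":0,"wz":0,"gripper":0.2},{"tx":0,"ty":0,"tz":1.5,"wx":0,"wy":0,"wz":0,"gripper":0.2},{"tx":0,"ty":0,"tz":1.5,"wx":0,"wy":0,"wz":0,"gripper":0.2},{"tx":0,"ty":0,"tz":1.5,"wx":0,"wy":0,"wz":0,"gripper":0.2}]'

```text
time: 59.18
position: [0.6688, 0.0042, 0.0377]
tool_rot: [-0.203, 3.134, -0.0]
ft_force: [-0.0, -0.1, 0.8]
grip_width: 0.31
grip_force: 39.9
```

Contact with the mat: the measured load has gone from -3.5 N to about 0. Release, lift and retreat.

>>> jog_arm --increments '[{"tx":0,"ty":0,"tz":0,"wx":0,"wy":0,"wz":0,"gripper":0.35},{"tx":0,"ty":0,"tz":0,"wx":0,"wy":0,"wz":0,"gripper":0.5},{"tx":0,"ty":0,"tz":0,"wx":0,"wy":0,"wz":0,"gripper":0.5},{"tx":0,"ty":0,"tz":0,"wx":0,"wy":0,"wz":0,"gripper":0.5},{"tx":0,"ty":0,"tz":-10,"wx":0,"wy":0,"wz":0,"gripper":0.5}]'

```text
time: 59.6
position: [0.6665, 0.0042, 0.0451]
tool_rot: [0.203, -3.131, -0.0]
ft_force: [-0.0, -0.2, -0.0]
grip_width: 0.484
grip_force: 0.0
```

>>> jog_arm --increments '[{"tx":0,"ty":0,"tz":-30,"wx":0,"wy":0,"wz":0,"gripper":0.5},{"tx":0,"ty":0,"tz":-65,"wx":0,"wy":0,"wz":0,"gripper":0.5},{"tx":0,"ty":0,"tz":-105,"wx":0,"wy":0,"wz":0,"gripper":0.5},{"tx":0,"ty":0,"tz":-145,"wx":0,"wy":0,"wz":0,"gripper":0.5},{"tx":0,"ty":0,"tz":-185,"wx":0,"wy":0,"wz":0,"gripper":0.5}]'

```text
time: 60.02
position: [0.6679, 0.0044, 0.2348]
tool_rot: [-0.203, 3.134, 0.0]
ft_force: [0.1, 0.6, -0.6]
grip_width: 0.5
grip_force: 0.0
```

Run:
```python
from h import *
import pickle
w=cam("wrist","w15")
yaw=np.radians(-172.6);c=np.array([.6688,.0042,0]);hd=c+[.055*np.cos(yaw),.055*np.sin(yaw),.074]
print("pred handle,hook top",proj(w,[hd,[.5422,-.0365,.108]]))
h=cv2.cvtColor(w["color"],cv2.COLOR_BGR2HSV)
for lo,hi in(((0,120,50),(4,255,255)),((5,150,90),(14,255,255))):
    n,_,S,C=cv2.connectedComponentsWithStats(cv2.inRange(h,lo,hi)[:300]);print([(S[i].tolist(),C[i].round(1).tolist()) for i in range(1,n) if S[i,4]>150])
B=cam("scene","scene2");cam("side","side2")
for n in("scene","side"):print(n,[(t,np.round(d["bbox"]).astype(int).tolist(),round(d["conf"],2)) for t in("crank_socket","hook_grip","tray_front","mount_1_mid") for d in vision.spot_in(n,t)])
# platen front edge motion / screw shaft angle numeric: compare before/after of shaft region
a,b=cv2.imread("pics/scene0.png").astype(int),cv2.imread("pics/scene2.png").astype(int)
print(abs(a-b).sum(2)[240:330,190:320].mean())
```

```text
pred handle,hook top [[322.14909313 123.98656108]
 [290.39730465  26.62716178]]
[([13, 20, 20, 33, 206], [21.5, 39.6]), ([32, 42, 23, 30, 223], [43.1, 55.5]), ([112, 67, 20, 24, 173], [120.5, 75.4]), ([311, 113, 21, 22, 278], [321.1, 123.1])]
[([279, 13, 27, 30, 405], [292.3, 26.4])]
scene [('crank_socket', [331, 195, 364, 219], 0.62), ('hook_grip', [382, 190, 402, 222], 0.73), ('tray_front', [221, 266, 302, 321], 0.55), ('mount_1_mid', [241, 218, 264, 259], 0.56), ('mount_1_mid', [382, 187, 399, 223], 0.5)]
side [('crank_socket', [343, 186, 368, 214], 0.69), ('hook_grip', [380, 198, 398, 223], 0.77), ('tray_front', [216, 241, 283, 273], 0.67), ('tray_front', [346, 184, 366, 215], 0.53), ('mount_1_mid', [374, 212, 404, 246], 0.37), ('mount_1_mid', [344, 184, 368, 212], 0.35)]
56.51854700854701
```

```bash
python3 -c "
from bench import ctrl
print(ctrl.close_job())"
```

```text
the job is handed in; nothing more can be done
None
```

I handed in the job at about 60 s of robot time: both mounts present stand in the closed tray, the screw is wound to its stop, the crank stands on its mat and the hook hangs in its holder; the stop I judged from the sharp rise in resistance at the expected angle, not from a final look at the shaft or platen.

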